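# Close the sample pots and load the carrier

### The arm

A 7-joint arm with a two-finger parallel gripper is mounted at the origin on the work surface. World frame = base frame: x ahead of the robot, y to its left, z up, the work surface at z = 0. Lengths are in m, angles in rad, forces in N, time in s.
With the tool pointing down it reaches from about 0.425 to 0.925 m from the base axis. Payload 6.8 kg.
Tool frame: the origin (TCP) lies midway between the tips of the shut fingers; the grasp point (between the pads) lies behind it (r.grasp_offset is the z of the grasp point in the tool frame, in m); z points along the fingers, y is the line along which they close (so a half turn about z gives the same grasp; the last joint's range is limited). The gripper opens to 88 mm and grips with 3 to 60 N. Pads are 20 mm wide; open, the fingers measure 115 mm over their backs; the gripper's body (75 mm by 178 mm) begins 61 mm behind the grasp point.
Start: joints at [-1.329, 0.477, 0.022, 1.555, -0.011, 1.109, -0.083], TCP at [0.231, 0.634, 0.223] pointing down, gripper open.
Joint ranges: [-2.96, 2.96], [-0.34, 2.1], [-1.41, 1.46], [0.24, 2.44], [-1.37, 4.51], [0.17, 1.92], [-2.96, 2.96]. Speed limits (rad/s): [2.39, 2.39, 3.14, 3.14, 3.14, 3.14, 3.14].

### API

Orientations are given as a unit quaternion [x, y, z, w].
In Python, from station import r gives the robot as it stands.
- The arm moves only by the tool move_arm, never from a script. Its argument "rows" is a list of rows, each a list of 7 numbers: the shift along the tool's x, y, z in m, then the turn, a rotation vector about the tool's x, y, z in rad, then the finger opening in m, from 0 to 0.0878. In form: [[dx, dy, dz, ax, ay, az, gripper], ...]. A call has 1 to 5 rows; each row is the pose to reach, as a shift and turn from the pose commanded when the call began, along the tool's axes at that moment; what a row does not reach only later rows make up. A row lasts 1/8 s, in which the tool goes at most 62.5 mm and 10.7 degrees, less where a joint would pass 70% of its speed; a pose out of reach is approached as far as the arm can. A call with a gripper value outside its range is refused whole. The fingers move at their own pace and stop on an object; "newtons" is the grip in N (left out, the last holds). Time passes only in rows, so rows that repeat a pose let the fingers close. It gives the time, the measured TCP pose, the force, the opening and the grip force at its end, in the units of the state.
- r.observe(): the state, without advancing time (a new reading comes with each control period).
- r.capture(name): name is "scene" or "top" or "wrist"; returns (picture, depth): 480x640x3 uint8, blue, green, red; 480x640 float32, m along the optical axis (not along the pixel's ray), 0 where there is no reading.
- r.camera_params(name): a dict with "fx", "fy", "cx", "cy" (pixels), "cam_to_world" (4x4, takes a point from camera to world coordinates). Camera axes: x right, y down, z forward; pixel columns grow to the right and rows downward; lengths in m; the calibration is good to about 2 mm. A picture is of the moment at which its call begins: read the wrist's pose just before it. camera_params takes no time and is no camera call; for the wrist camera it gives the pose at the moment of the call.
- r.close_job(): hands the job in; it is judged then, once.
The state is a dict: "t": time; "q": joint angles; "joint_velocities": joint speeds; "joint_efforts": joint torques, N m; "tcp_pos": TCP position; "orientation": TCP orientation; "force": force on the tool from outside, world axes, zero at the start; "ft_torque": the same for the moment, N m; "width": opening from 0.0 (shut) to 1.0 (fully open); "grasp_force": force on a finger pad.
Only numpy, scipy, OpenCV 4.12 (cv2) and the standard library are available. Lean on these libraries where they do the work, as an engineer would, in place of code of your own. Each camera call takes 0.05 s, during which the arm holds its last target. There are 200 camera calls.

### The job

Get the sample pots ready for transport: close every pot on the bench with the lid that matches its shape and size, pressed fully home, and only then lift it, upright, into the middle of a free recess of the white carrier. When all the closed pots stand in the carrier, slide the retainer over the carrier's shaft, flange down, until it rests fully on the shoulder. A lid without a pot is spare; do not disturb the glue stick, the reagent bottle or the tape roll.

Things in the scene. Friction and masses are not known exactly. Their poses are not given: they have to be found in the camera images.
- pot_large: open steel pot, round, 60 mm outside diameter, 58 mm high, walls 3 mm, 0.22 kg; origin at the centre of its underside, z up. May be absent.
- pot_small: open steel pot, round, 50 mm outside diameter, 58 mm high, walls 3 mm, 0.22 kg; origin at the centre of its underside, z up. May be absent.
- pot_square: open steel pot, square, 54 x 54 mm outside, 58 mm high, walls 3 mm, 0.22 kg; origin at the centre of its underside, z up. May be absent.
- pot_oblong: open steel pot, oblong, 66 mm along its own x by 46 mm along its own y, 58 mm high, walls 3 mm, 0.22 kg; origin at the centre of its underside, z up. May be absent.
- lid_large: white lid of pot_large: plate like the pot's outline (60 mm diameter), a plug under it (2 mm clearance all round in the pot), square grey knob 16 x 16 mm on top, sides along the lid's x, y. Origin: centre of the plug's underside; plate 12 to 17 mm, knob 17 to 43 mm above it. Lies plug down. Home: plate on the pot's rim, origin 46 mm above the pot's underside.
- lid_small: white lid of pot_small: plate like the pot's outline (50 mm diameter), a plug under it (2 mm clearance all round in the pot), square grey knob 16 x 16 mm on top, sides along the lid's x, y. Origin: centre of the plug's underside; plate 12 to 17 mm, knob 17 to 43 mm above it. Lies plug down. Home: plate on the pot's rim, origin 46 mm above the pot's underside.
- lid_square: white lid of pot_square: plate like the pot's outline (54 x 54 mm), a plug under it (2 mm clearance all round in the pot), square grey knob 16 x 16 mm on top, sides along the lid's x, y. Origin: centre of the plug's underside; plate 12 to 17 mm, knob 17 to 43 mm above it. Lies plug down. Home: plate on the pot's rim, origin 46 mm above the pot's underside.
- lid_oblong: white lid of pot_oblong: plate like the pot's outline (66 mm along its own x by 46 mm along its own y), a plug under it (2 mm clearance all round in the pot), square grey knob 16 x 16 mm on top, sides along the lid's x, y. Origin: centre of the plug's underside; plate 12 to 17 mm, knob 17 to 43 mm above it. Lies plug down. Home: plate on the pot's rim, origin 46 mm above the pot's underside.
- carrier: white sample carrier, fixed: plate 200 x 200 x 22 mm with four square recesses 72 x 72 mm, 10 mm deep (floor 12 mm above the bench), sides along its x and y; upright metal shaft in the middle: 26 mm diameter up to a shoulder 81 mm above the bench, then 16 mm diameter to its tapered top at 107 mm. Origin: centre of the underside, z up.
- recess0 (a point): centre of the floor of one of the carrier's recesses (at -50 mm in x, -50 mm in y of the carrier); the recesses are all alike
- recess1 (a point): centre of the floor of one of the carrier's recesses (at -50 mm in x, +50 mm in y of the carrier); the recesses are all alike
- recess2 (a point): centre of the floor of one of the carrier's recesses (at +50 mm in x, -50 mm in y of the carrier); the recesses are all alike
- recess3 (a point): centre of the floor of one of the carrier's recesses (at +50 mm in x, +50 mm in y of the carrier); the recesses are all alike
- shoulder (a point): point on the shaft's axis at the height of its shoulder, 81 mm above the bench; the 16 mm shaft top stands 26 mm above it
- retainer: aluminium retainer, 0.18 kg: sleeve 30 mm outside diameter, 19 mm bore right through, 66 mm high over all, with a round flange 100 mm diameter, 6 mm thick, at its foot. Stands flange down; origin: centre of the flange's underside, z up the bore. Home: flange on the shaft's shoulder, over the inner edges of the lids (plates at 75 mm) and between their knobs (tops at 101 mm).
- glue_stick: bystander: upright glue stick, 33 mm diameter, 85 mm high; origin at the centre of its underside
- reagent_bottle: bystander: upright amber bottle, 44 mm diameter, 80 mm high; origin at the centre of its underside
- tape_roll: bystander: flat roll of paper tape, 80 mm diameter, 24 mm high; origin at the centre of its underside
Things that resemble listed ones, but are neither listed nor needed, are in the scene too. What is shaped like the lid_oblong but pink, purple or yellow is not meant.

How it is judged:
By the outcome, as a careful person would: the job done as asked, in the order asked, and still so for the second after the job is handed in, with the robot touching nothing.
Of pot_large, pot_small, pot_square, pot_oblong only 3 to 4 are there at a start; the rules pass over those that are not, and their reading is None.
At some moment in a run one of pot_large, pot_small, pot_square, pot_oblong, retainer may be knocked a few centimetres aside while the robot is not near it.
It also fails if it takes over 210 s, if anything falls off the work surface, if the arm or the gripper's body presses on something with over 40 N, if the wrist force passes 120 N, or if a joint passes its speed limit or range.

## Working session

There is one attempt and no reset: what is moved stays moved. The work goes in short steps, Python scripts to look and compute and a tool call to move; the robot and the scene stay as the last step left them, time stands still between calls to the robot, and variables do not carry over. Pictures are saved under pics/ and viewed, at most 14 in all, crops included, and the job is handed in when it is done.

Besides the shell and the picture viewer there is one more tool, called after "Request:" as name(argument=value, ...), one argument or row to a line, values as JSON. move_arm: Moves the arm, as the interface text tells. Its arguments: {"type":"object","properties":{"rows":{"type":"array","items":{"type":"array","items":{"type":"number"}}},"newtons":{"type":"number"}},"required":["rows"]}

```bash
mkdir -p pics; ls; python3 - <<'E'
from station import r
import cv2,numpy as np
s=r.observe();print(s['t'],s['tcp_pos'],s['orientation'],s['width'],r.grasp_offset)
for n in('top','scene'):
    p,d=r.capture(n);cv2.imwrite(f'pics/{n}0.png',p);np.save(f'pics/{n}0.npy',d)
    c=r.camera_params(n);print(n,c['fx'],c['cx'],c['cy'],np.round(c['cam_to_world'],3).tolist())
E
```

```text
pics
0.0 [0.23110044 0.63359163 0.22169008] [ 1.73972747e-01  9.84750069e-01 -8.81967384e-04 -8.97663153e-05] 1.0002924874838401 -0.0187
top 435.4531084800052 318.1817937083557 234.27746943984127 [[-0.006, -0.99, 0.143, 0.378], [-1.0, 0.007, 0.005, 0.036], [-0.006, -0.143, -0.99, 0.895], [0.0, 0.0, 0.0, 1.0]]
scene 534.9375780458348 318.95636852221463 236.8312179369276 [[-0.33, 0.623, -0.709, 1.366], [0.944, 0.226, -0.24, 0.35], [0.011, -0.749, -0.663, 0.878], [0.0, 0.0, 0.0, 1.0]]
```

View pics/top0.png

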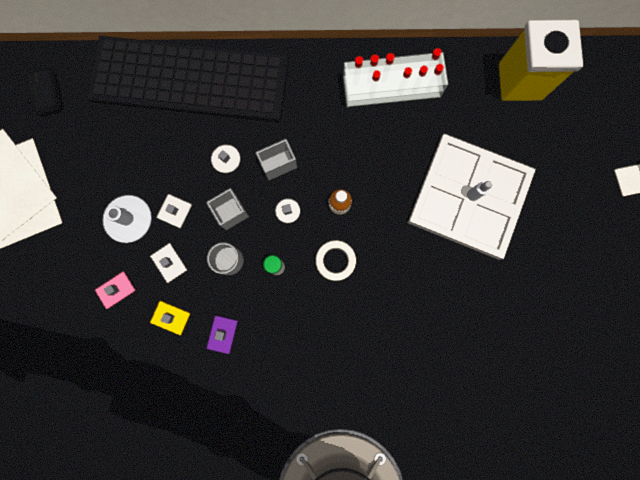

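View pics/scene0.png

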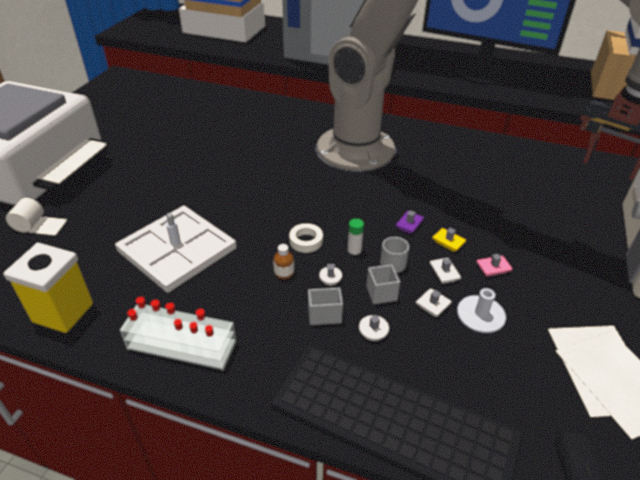

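The top view shows three pots: oblong (277,158), square (228,208) and round (225,258). White lids lie at (225,158), (288,210), (174,210) and (169,262), and the pink, yellow and purple ones are decoys. The retainer is at (125,217) and the carrier at (473,196). Next I'll measure them.

```bash
cat > h.py <<'E'
import numpy as np,cv2
from station import r
from scipy.spatial.transform import Rotation as R
def cloud(d,c):
    v,u=np.indices(d.shape);P=np.stack([(u-c['cx'])/c['fx']*d,(v-c['cy'])/c['fy']*d,d],-1)
    M=np.array(c['cam_to_world']);W=P@M[:3,:3].T+M[:3,3];W[d<=0]=np.nan;return W
def ray(uv,z,c):
    uv=np.asarray(uv,float).reshape(-1,2);M=np.array(c['cam_to_world'])
    D=np.c_[(uv[:,0]-c['cx'])/c['fx'],(uv[:,1]-c['cy'])/c['fy'],np.ones(len(uv))]@M[:3,:3].T
    return M[:3,3]+D*((z-M[2,3])/D[:,2])[:,None]
def blobs(mask,z,c,amin=40):
    out=[]
    for k in cv2.findContours(mask.astype(np.uint8),cv2.RETR_EXTERNAL,cv2.CHAIN_APPROX_NONE)[0]:
        if cv2.contourArea(k)<amin: continue
        w=(ray(k,z,c)[:,:2]*1000).astype(np.float32)
        rc=cv2.minAreaRect(w);cc,rad=cv2.minEnclosingCircle(w)
        fill=cv2.contourArea(w)/(rc[1][0]*rc[1][1]+1e-9)
        ang=rc[2] if rc[1][0]>=rc[1][1] else rc[2]+90   # world yaw of the long side
        m=k.reshape(-1,2).mean(0)
        out.append(dict(px=m.round().tolist(),c=np.round(rc[0],1).tolist(),size=sorted(np.round(rc[1],1).tolist()),yaw=round((ang+90)%180-90,1),circ=np.round(cc,1).tolist(),rad=round(rad,1),fill=round(fill,2)))
    return out
def state():
    s=r.observe();Rm=R.from_quat(s['orientation']).as_matrix()
    y=np.degrees(np.arctan2(Rm[1,1],Rm[0,1]))
    return s,Rm,y
def go(xyz,yaw=None,sym=180):
    """tool-frame shift from the present pose (mm) and turn (rad) to TCP xyz(mm), closing line at world yaw (deg)"""
    s,Rm,y=state();d=Rm.T@(np.array(xyz)/1000-s['tcp_pos'])
    a=0 if yaw is None else -np.radians((yaw-y+sym/2)%sym-sym/2)
    tilt=np.degrees(np.arccos(-Rm[2,2]))
    print('t',round(s['t'],2),'tcp',np.round(s['tcp_pos']*1000,1),'yaw',round(y,1),'tilt',round(tilt,2),'w',round(s['width']*87.8,1),'F',np.round(s['force'],1),'grip',round(float(np.max(s['grasp_force'])),1),'q7',round(s['q'][6],2))
    print('  shift mm',np.round(d*1000,1),'turn z',round(a,3))
E
python3 - <<'E'
from h import *
p=cv2.imread('pics/top0.png');d=np.load('pics/top0.npy');c=r.camera_params('top')
W=cloud(d,c);z=W[...,2]*1000;g=p.max(2);
print('bench z',np.nanmedian(z[300:450,420:600]))
hsv=cv2.cvtColor(p,cv2.COLOR_BGR2HSV)
roi=np.zeros(z.shape,bool);roi[125:370,90:400]=1
print('LIDS');[print(b) for b in blobs(roi&(z>9)&(z<25)&(g>110)&(hsv[...,1]<60),.017,c,100)]
print('RIMS');[print(b) for b in blobs(roi&(z>51)&(z<65),.058,c,20)]
roi[:]=0;roi[120:270,400:550]=1
print('CARR');[print(b) for b in blobs(roi&(z>16)&(z<30)&(g>100),.022,c,500)]
roi[:]=0;roi[190:250,95:160]=1
print('RET');[print(b) for b in blobs(roi&(z>2)&(z<14)&(g>100),.006,c,100)+blobs(roi&(z>55),.066,c,10)]
go([231,633,222])
for n in('large','x'):pass
E
```

```text
bench z 0.39959116434112874
LIDS
{'px': [169.0, 263.0], 'c': [448.9, 343.2], 'size': [45.8, 65.0], 'yaw': 34.0, 'circ': [448.2, 343.4], 'rad': 38.8, 'fill': 0.94}
{'px': [337.0, 260.0], 'c': [451.3, 4.6], 'size': [78.4, 78.8], 'yaw': -45.3, 'circ': [451.3, 5.0], 'rad': 40.2, 'fill': 0.75}
{'px': [288.0, 211.0], 'c': [554.1, 102.5], 'size': [46.7, 48.7], 'yaw': 44.6, 'circ': [554.2, 102.7], 'rad': 24.7, 'fill': 0.78}
{'px': [174.0, 211.0], 'c': [555.4, 336.2], 'size': [52.9, 53.8], 'yaw': 65.6, 'circ': [555.2, 336.6], 'rad': 36.7, 'fill': 0.93}
{'px': [225.0, 159.0], 'c': [666.4, 233.3], 'size': [56.6, 58.7], 'yaw': 1.1, 'circ': [666.1, 233.1], 'rad': 29.8, 'fill': 0.78}
RIMS
{'px': [223.0, 258.0], 'c': [454.0, 224.0], 'size': [58.0, 58.4], 'yaw': 1.2, 'circ': [453.8, 223.7], 'rad': 30.3, 'fill': 0.79}
{'px': [120.0, 215.0], 'c': [539.5, 429.5], 'size': [16.2, 29.0], 'yaw': -16.3, 'circ': [541.1, 434.8], 'rad': 14.7, 'fill': 0.29}
{'px': [111.0, 213.0], 'c': [543.9, 446.2], 'size': [12.7, 26.5], 'yaw': -23.4, 'circ': [543.9, 446.2], 'rad': 14.0, 'fill': 0.4}
{'px': [341.0, 199.0], 'c'
[... 194 characters left out ...]
2, 221.7], 'rad': 38.0, 'fill': 0.93}
{'px': [276.0, 156.0], 'c': [656.9, 123.5], 'size': [48.8, 66.0], 'yaw': -65.8, 'circ': [658.3, 124.0], 'rad': 39.8, 'fill': 0.93}
CARR
{'px': [473.0, 196.0], 'c': [583.0, -276.4], 'size': [201.0, 202.1], 'yaw': -22.9, 'circ': [583.6, -277.2], 'rad': 141.3, 'fill': 0.98}
RET
{'px': [127.0, 219.0], 'c': [542.2, 438.2], 'size': [97.8, 99.7], 'yaw': 46.3, 'circ': [542.5, 437.9], 'rad': 50.3, 'fill': 0.77}
{'px': [115.0, 214.0], 'c': [540.8, 435.0], 'size': [29.5, 33.0], 'yaw': 46.2, 'circ': [541.0, 435.0], 'rad': 17.1, 'fill': 0.75}
t 0.1 tcp [231.2 633.6 221.8] yaw 70.0 tilt 0.09 w 87.5 F [0.5 0.5 0. ] grip 0.0 q7 -0.08
  shift mm [-0.1 -0.7 -0.2] turn z 0
```

```bash
python3 - <<'E'
from h import *
p=cv2.imread('pics/top0.png')
cv2.imwrite('pics/crop1.png',cv2.resize(p[130:300,130:320],None,fx=3.5,fy=3.5,interpolation=cv2.INTER_CUBIC))
go([540,250,330],90)
c=r.camera_params('wrist');s,Rm,y=state();M=np.array(c['cam_to_world'])
print(c['fx'],c['cx'],c['cy']);print(np.round(Rm.T@M[:3,:3],3),Rm.T@(M[:3,3]-s['tcp_pos']))
E
```

```text
t 0.1 tcp [231.2 633.6 221.8] yaw 70.0 tilt 0.09 w 87.5 F [0.5 0.5 0. ] grip 0.0 q7 -0.08
  shift mm [-421.6 -254.8 -107.7] turn z -0.35
423.42416223940285 322.855610014227 238.06758743462285
[[ 0.001 -0.965 -0.261]
 [ 1.     0.001  0.   ]
 [ 0.    -0.261  0.965]] [ 0.07159405  0.00032845 -0.16043894]
```

View pics/crop1.png

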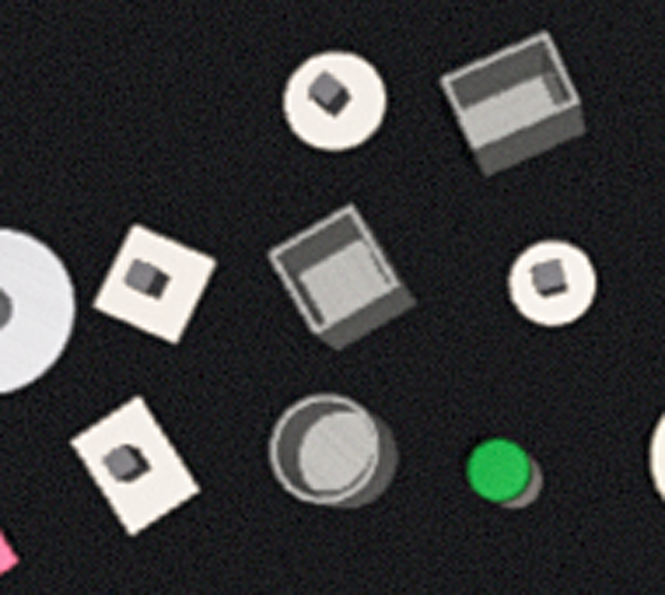

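Lids: oblong is white 65x46 at (169,262); the pink, yellow and purple ones are excluded. The square lid is at (174,211). The 58 mm round lid at (225,159) is lid_large and matches the 60 mm round pot at (223,258). The 48 mm one at (288,211) is the spare lid_small. The crop confirms this, so I'm moving to an overview for finer measurements.

Request:
move_arm(
  rows=[
    [-0.05, -0.03, -0.03, 0, 0, -0.07, 0.045],
    [-0.1, -0.06, -0.06, 0, 0, -0.15, 0.045],
    [-0.15, -0.09, -0.09, 0, 0, -0.22, 0.045],
    [-0.2, -0.12, -0.108, 0, 0, -0.3, 0.045],
    [-0.25, -0.15, -0.108, 0, 0, -0.35, 0.045],
  ],
)

```text
t: 0.72
tcp_pos: [0.4141, 0.4089, 0.3321]
orientation: [-0.001, 1.0, 0.001, 0.001]
force: [0.5, 0.9, -1.0]
width: 0.521
grasp_force: 0.0
```

Request:
move_arm(
  rows=[
    [-0.06, -0.016, 0, 0, 0, 0, 0.045],
    [-0.12, -0.032, 0, 0, 0, 0, 0.045],
    [-0.182, -0.044, 0, 0, 0, 0, 0.045],
    [-0.209, -0.044, 0, 0, 0, 0, 0.045],
    [-0.209, -0.044, 0, 0, 0, 0, 0.045],
  ],
)

```text
t: 1.35
tcp_pos: [0.6233, 0.3645, 0.3288]
orientation: [0.001, 1.0, -0.001, -0.001]
force: [-0.1, 0.2, -0.4]
width: 0.514
grasp_force: 0.0
```

```bash
cat >> h.py <<'E'
def look(tag,bench=True):
    """wrist picture -> rims (z=58), lids (plates 17), knob tops (43)"""
    c=r.camera_params('wrist');p,d=r.capture('wrist');cv2.imwrite(f'pics/{tag}.png',p);np.save(f'pics/{tag}.npy',d)
    W=cloud(d,c);z=W[...,2]*1000;hsv=cv2.cvtColor(p,cv2.COLOR_BGR2HSV);return p,z,hsv,c,W
def scan(tag,hs=(('LID',17,100,1),('KNOB',43,20,0),('RIM',58,60,0))):
    p,z,hsv,c,W=look(tag)
    for n,h,a,w in hs:
        m=(abs(z-h)<(4.5 if n=='KNOB' else 5))
        if w: m&=(hsv[...,1]<60)&(hsv[...,2]>120)
        m=cv2.morphologyEx(m.astype(np.uint8),cv2.MORPH_CLOSE,np.ones((3,3)))
        print(n)
        for b in blobs(m,h/1000,c,a):
            if max(b['size'])<130: print('  ',b)
E
python3 - <<'E'
from h import *
go([540,250,330],90)
scan('w1')
E
```

```text
t 1.35 tcp [623.3 364.5 328.8] yaw 89.8 tilt 0.13 w 45.1 F [-0.1  0.2 -0.4] grip 0.0 q7 1.01
  shift mm [  83.  -114.7   -0.9] turn z -0.003
LID
   {'px': [14.0, 343.0], 'c': [814.2, -18.7], 'size': [12.0, 61.5], 'yaw': 8.2, 'circ': [813.8, -16.2], 'rad': 30.8, 'fill': 0.65}
   {'px': [210.0, 226.0], 'c': [665.8, 235.2], 'size': [57.8, 58.7], 'yaw': 89.9, 'circ': [665.8, 235.2], 'rad': 29.8, 'fill': 0.78}
   {'px': [81.0, 127.0], 'c': [554.4, 105.0], 'size': [47.0, 49.3], 'yaw': 89.9, 'circ': [554.5, 104.9], 'rad': 24.8, 'fill': 0.54}
   {'px': [297.0, 127.0], 'c': [555.6, 337.3], 'size': [52.7, 52.8], 'yaw': 65.7, 'circ': [555.2, 337.5], 'rad': 36.3, 'fill': 0.96}
   {'px': [2.0, 28.0], 'c': [457.2, 38.4], 'size': [6.0, 42.7], 'yaw': -11.3, 'circ': [456.6, 35.4], 'rad': 21.4, 'fill': 0.49}
   {'px': [302.0, 22.0], 'c': [448.6, 344.5], 'size': [44.4, 64.7], 'yaw': 34.3, 'circ': [448.8, 344.5], 'rad': 38.6, 'fill': 0.79}
KNOB
   {'px': [2.0, 358.0], 'c': [818.6, -15.0], 'size': [5.8, 20.3], 'yaw': -11.3, 'circ': [818.2, -16.9], 'rad': 10.2, 'fill': 0.53}
   {'px': [204.0, 232.0], 'c':
[... 1258 characters left out ...]
205.6], 'rad': 19.8, 'fill': 0.19}
   {'px': [83.0, 13.0], 'c': [449.0, 135.8], 'size': [10.0, 28.3], 'yaw': -46.1, 'circ': [446.6, 133.5], 'rad': 14.2, 'fill': 0.33}
RIM
   {'px': [97.0, 228.0], 'c': [657.4, 126.9], 'size': [45.8, 68.2], 'yaw': -65.5, 'circ': [657.6, 127.0], 'rad': 40.8, 'fill': 0.96}
   {'px': [180.0, 127.0], 'c': [554.9, 224.0], 'size': [54.2, 54.7], 'yaw': -58.9, 'circ': [555.0, 224.0], 'rad': 37.8, 'fill': 0.97}
   {'px': [174.0, 28.0], 'c': [463.2, 226.4], 'size': [42.4, 59.5], 'yaw': 89.9, 'circ': [455.3, 226.2], 'rad': 30.3, 'fill': 0.13}
   {'px': [75.0, 10.0], 'c': [450.6, 136.6], 'size': [8.3, 24.1], 'yaw': -48.5, 'circ': [448.8, 135.1], 'rad': 12.1, 'fill': 0.45}
```

View pics/w1.png

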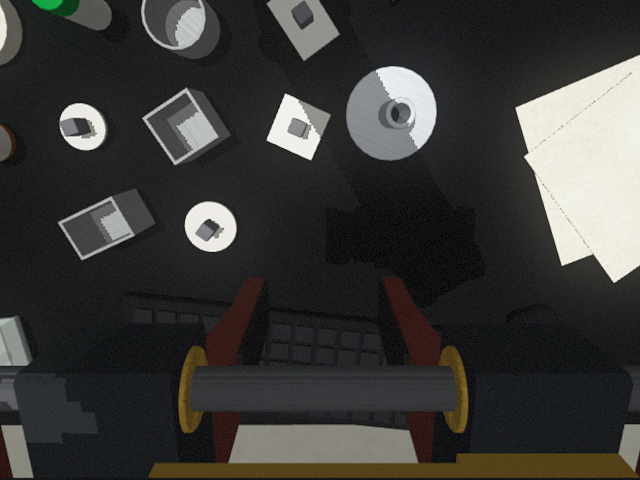

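The wrist view shows the pots at px (97,228), (180,127) and (174,28), and the lids at (210,226), (81,127), (297,127) and (302,22). These agree with the top view. I'll take the square lid first.

Request:
move_arm(
  rows=[
    [0.025, -0.01, 0.05, 0, 0, 0.14, 0.045],
    [0.05, -0.02, 0.1, 0, 0, 0.28, 0.045],
    [0.0678, -0.027, 0.155, 0, 0, 0.417, 0.045],
    [0.0678, -0.027, 0.205, 0, 0, 0.417, 0.045],
    [0.0678, -0.027, 0.245, 0, 0, 0.417, 0.045],
  ],
)

```text
t: 2.02
tcp_pos: [0.5511, 0.3399, 0.0843]
orientation: [0.206, 0.979, -0.0, -0.001]
force: [0.3, 0.9, 0.2]
width: 0.511
grasp_force: 0.0
```

```bash
python3 - <<'E'
from h import *
go([555.6,337.4,21],66)
E
```

```text
t 2.02 tcp [551.1 339.9  84.3] yaw 66.3 tilt 0.1 w 44.9 F [0.3 0.9 0.2] grip 0.0 q7 0.62
  shift mm [-5.2 -0.5 63.2] turn z 0.005
```

Request:
move_arm(
  rows=[
    [-0.005, -0.0005, 0.0, 0, 0, 0, 0.045],
    [-0.005, -0.0005, 0.0, 0, 0, 0, 0.045],
  ],
)

```text
t: 2.28
tcp_pos: [0.5592, 0.3371, 0.0876]
orientation: [0.207, 0.978, 0.001, 0.001]
force: [-0.3, 0.2, -0.5]
width: 0.513
grasp_force: 0.0
```

```bash
python3 - <<'E'
from h import *
go([555.6,337.4,21],66)
scan('w2',(('LID',17,100,1),('KNOB',43,20,0)))
E
```

```text
t 2.27 tcp [559.2 337.1  87.6] yaw 66.1 tilt 0.14 w 45.1 F [-0.3  0.2 -0.5] grip 0.0 q7 0.63
  shift mm [ 3.5 -1.3 66.6] turn z 0.002
LID
   {'px': [257.0, 442.0], 'c': [657.2, 248.4], 'size': [37.0, 41.0], 'yaw': 66.1, 'circ': [661.2, 245.8], 'rad': 24.1, 'fill': 0.6}
   {'px': [320.0, 244.0], 'c': [554.8, 337.7], 'size': [52.6, 53.3], 'yaw': -24.3, 'circ': [554.9, 337.7], 'rad': 37.1, 'fill': 0.98}
   {'px': [465.0, 145.0], 'c': [536.1, 431.7], 'size': [13.6, 29.3], 'yaw': -38.5, 'circ': [540.3, 436.9], 'rad': 14.7, 'fill': 0.17}
   {'px': [247.0, 58.0], 'c': [448.9, 344.7], 'size': [44.7, 64.9], 'yaw': 34.4, 'circ': [449.0, 344.6], 'rad': 38.8, 'fill': 0.94}
KNOB
   {'px': [90.0, 310.0], 'c': [531.2, 216.1], 'size': [2.4, 17.1], 'yaw': -57.7, 'circ': [530.8, 215.8], 'rad': 8.6, 'fill': 0.64}
   {'px': [143.0, 301.0], 'c': [538.4, 244.5], 'size': [6.7, 49.5], 'yaw': 31.2, 'circ': [538.2, 244.8], 'rad': 24.9, 'fill': 0.69}
   {'px': [320.0, 260.0], 'c': [554.2, 338.2], 'size': [15.4, 16.0], 'yaw': -23.9, 'circ': [554.5, 337.8], 'rad': 10.6, 'fill': 0.94}
   {'px': [17.0, 219.0], 'c': [475.4, 210.0], 'size': [5.7, 19.1], 'yaw': 47.6, 'circ': [474.5, 210.8], 'rad': 9.7, 'fill': 0.51}
   {'px': [519.0, 157.0], 'c': [546.1, 445.5], 'size': [8.9, 17.7], 'yaw': -33.0, 'circ': [544.4, 443.0], 'rad': 8.8, 'fill': 0.43}
   {'px': [484.0, 148.0], 'c': [536.2, 432.1], 'size': [14.2, 29.6], 'yaw': -39.2, 'circ': [540.6, 437.5], 'rad': 14.8, 'fill': 0.17}
   {'px': [61.0, 156.0], 'c': [459.0, 243.7], 'size': [27.8, 58.6], 'yaw': -14.9, 'circ': [455.5, 230.5], 'rad': 29.3, 'fill': 0.15}
   {'px': [238.0, 49.0], 'c': [449.5, 344.8], 'size': [15.8, 16.3], 'yaw': 34.5, 'circ': [449.5, 344.7], 'rad': 10.5, 'fill': 0.93}
```

Request:
move_arm(
  rows=[
    [0.004, -0.001, 0.025, 0, 0, 0, 0.045],
    [0.004, -0.001, 0.05, 0, 0, 0, 0.045],
    [0.004, -0.001, 0.066, 0, 0, 0, 0.045],
    [0.004, -0.001, 0.066, 0, 0, 0, 0.045],
    [0.004, -0.001, 0.066, 0, 0, 0, 0.02],
  ],
  newtons=25,
)

```text
t: 2.95
tcp_pos: [0.5552, 0.3376, 0.0208]
orientation: [0.207, 0.978, 0.001, 0.001]
force: [0.1, -0.4, -0.4]
width: 0.439
grasp_force: 0.0
```

Request:
move_arm(
  rows=[
    [0, 0, 0, 0, 0, 0, 0.005],
    [0, 0, 0, 0, 0, 0, 0.005],
    [0, 0, 0, 0, 0, 0, 0.005],
    [0, 0, 0, 0, 0, 0, 0.005],
  ],
)

```text
t: 3.45
tcp_pos: [0.5547, 0.3374, 0.0201]
orientation: [0.207, 0.978, 0.0, 0.0]
force: [-0.8, -0.3, 4.6]
width: 0.18
grasp_force: 25.0
```

```bash
python3 - <<'E'
from h import *
go([555,337.8,130],66)
E
```

```text
t 3.45 tcp [554.7 337.4  20.1] yaw 66.1 tilt 0.04 w 15.8 F [-0.8 -0.3  4.6] grip 25.0 q7 0.64
  shift mm [  -0.2    0.6 -109.9] turn z 0.002
```

Request:
move_arm(
  rows=[
    [0, 0, -0.05, 0, 0, 0, 0.005],
    [0, 0, -0.1, 0, 0, 0, 0.005],
    [-0.01, -0.02, -0.13, 0, 0, 0.15, 0.005],
    [-0.019, -0.043, -0.13, 0, 0, 0.33, 0.005],
    [-0.019, -0.043, -0.13, 0, 0, 0.5, 0.005],
  ],
)

```text
t: 4.08
tcp_pos: [0.5547, 0.2873, 0.15]
orientation: [0.447, 0.895, -0.0, 0.0]
force: [-0.3, 0.6, -1.0]
width: 0.176
grasp_force: 25.0
```

Request:
move_arm(
  rows=[
    [0, 0, 0, 0, 0, 0.111, 0.005],
    [0, 0, 0, 0, 0, 0.111, 0.005],
    [0, 0, 0, 0, 0, 0.111, 0.005],
  ],
)

```text
t: 4.45
tcp_pos: [0.5541, 0.2902, 0.1493]
orientation: [0.491, 0.871, -0.0, -0.0]
force: [-0.3, 0.4, -0.5]
width: 0.183
grasp_force: 25.0
```

```bash
python3 - <<'E'
from h import *
go([554.9,224,150],31.1)
scan('w3',(('RIM',58,60,0),))
E
```

```text
t 4.45 tcp [554.1 290.2 149.3] yaw 31.2 tilt 0.03 w 16.1 F [-0.3  0.4 -0.5] grip 25.0 q7 0.14
  shift mm [-57.  -33.6  -0.7] turn z 0.003
RIM
   {'px': [329.0, 459.0], 'c': [640.7, 157.0], 'size': [8.6, 42.4], 'yaw': 31.3, 'circ': [641.7, 155.2], 'rad': 21.3, 'fill': 0.56}
   {'px': [57.0, 346.0], 'c': [440.6, 138.4], 'size': [15.9, 31.9], 'yaw': -3.3, 'circ': [440.2, 132.0], 'rad': 16.0, 'fill': 0.41}
   {'px': [238.0, 299.0], 'c': [531.7, 228.7], 'size': [19.8, 25.2], 'yaw': -61.8, 'circ': [532.0, 228.6], 'rad': 15.2, 'fill': 0.28}
   {'px': [133.0, 246.0], 'c': [454.7, 227.0], 'size': [58.5, 60.1], 'yaw': 57.4, 'circ': [454.6, 227.1], 'rad': 30.4, 'fill': 0.78}
   {'px': [464.0, 8.0], 'c': [551.3, 441.7], 'size': [5.2, 9.4], 'yaw': -67.9, 'circ': [550.4, 441.3], 'rad': 4.9, 'fill': 0.35}
   {'px': [436.0, 23.0], 'c': [541.9, 428.4], 'size': [10.9, 28.2], 'yaw': 1.5, 'circ': [541.8, 433.2], 'rad': 14.1, 'fill': 0.23}
```

View pics/w3.png

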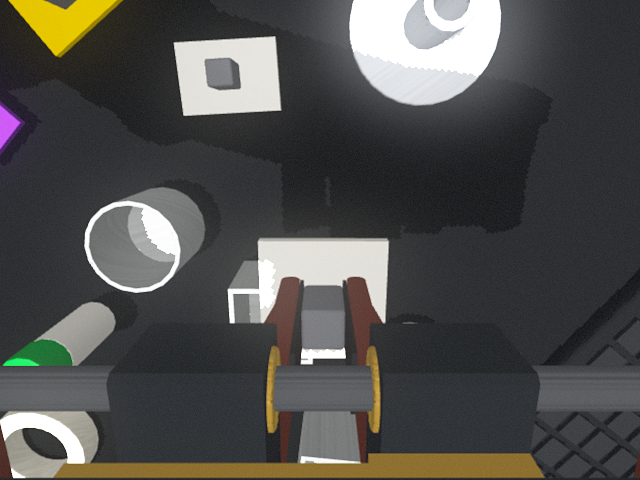

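Request:
move_arm(
  rows=[
    [-0.03, -0.018, 0, 0, 0, 0.001, 0.005],
    [-0.0571, -0.0338, 0.01, 0, 0, 0.001, 0.005],
    [-0.0571, -0.0338, 0.04, 0, 0, 0.001, 0.005],
    [-0.0571, -0.0338, 0.062, 0, 0, 0.001, 0.005],
    [-0.0571, -0.0338, 0.062, 0, 0, 0.001, 0.005],
  ],
)

```text
t: 5.12
tcp_pos: [0.5537, 0.2232, 0.0861]
orientation: [0.492, 0.871, -0.001, -0.001]
force: [-0.3, -0.5, -0.1]
width: 0.182
grasp_force: 25.0
```

Request:
move_arm(
  rows=[
    [0, 0, 0, 0, 0, 0, 0.005],
    [0, 0, 0, 0, 0, 0, 0.005],
  ],
)

```text
t: 5.38
tcp_pos: [0.5556, 0.2242, 0.0886]
orientation: [0.492, 0.871, 0.001, 0.0]
force: [0.9, -0.3, -0.2]
width: 0.178
grasp_force: 25.0
```

```bash
python3 - <<'E'
from h import *
go([554.8,223.8,66],31.1)
E
```

```text
t 5.38 tcp [555.6 224.2  88.6] yaw 31.1 tilt 0.11 w 15.6 F [ 0.9 -0.3 -0.2] grip 25.0 q7 0.27
  shift mm [ 0.1 -1.  22.6] turn z -0.0
```

Request:
move_arm(
  rows=[
    [0, -0.0005, 0.006, 0, 0, 0, 0.005],
    [0, -0.0005, 0.012, 0, 0, 0, 0.005],
    [0, -0.0005, 0.015, 0, 0, 0, 0.005],
    [0, -0.0005, 0.015, 0, 0, 0, 0.005],
  ],
)

```text
t: 5.88
tcp_pos: [0.5542, 0.2235, 0.0721]
orientation: [0.492, 0.871, -0.0, -0.0]
force: [0.3, 0.0, -1.6]
width: 0.178
grasp_force: 25.0
```

Request:
move_arm(
  rows=[
    [0, 0, 0.004, 0, 0, 0, 0.005],
    [0, 0, 0.007, 0, 0, 0, 0.005],
    [0, 0, 0.0075, 0, 0, 0, 0.005],
    [0, 0, 0.0075, 0, 0, 0, 0.005],
  ],
)

```text
t: 6.38
tcp_pos: [0.5545, 0.2236, 0.066]
orientation: [0.492, 0.871, 0.0, -0.0]
force: [-3.4, -0.9, 9.8]
width: 0.182
grasp_force: 25.0
```

Request:
move_arm(
  rows=[
    [0, 0, 0.001, 0, 0, 0, 0.005],
    [0, 0, 0.001, 0, 0, 0, 0.005],
    [0, 0, 0, 0, 0, 0, 0.03],
    [0, 0, 0, 0, 0, 0, 0.03],
    [0, 0, -0.005, 0, 0, 0, 0.03],
  ],
)

```text
t: 7.0
tcp_pos: [0.5541, 0.2234, 0.0697]
orientation: [0.492, 0.871, -0.0, -0.0]
force: [0.1, 0.2, 0.6]
width: 0.34
grasp_force: 0.0
```

Request:
move_arm(
  rows=[
    [0, 0, -0.025, 0, 0, 0, 0.05],
    [0, 0, -0.07, 0, 0, 0, 0.08],
    [0, 0, -0.07, 0, 0, 0, 0.085],
    [0, 0, -0.07, 0, 0, 0, 0.085],
  ],
)

```text
t: 7.5
tcp_pos: [0.5541, 0.2236, 0.1398]
orientation: [0.492, 0.871, -0.0, -0.0]
force: [0.2, 0.5, 0.1]
width: 0.757
grasp_force: 0.0
```

```bash
python3 - <<'E'
from h import *
go([554.5,223.6,21],31.1)
p,z,hsv,c,W=look('w4')
m=(abs(z-63)<6)&(hsv[...,1]<60)&(hsv[...,2]>100)
[print(b) for b in blobs(cv2.morphologyEx(m.astype(np.uint8),cv2.MORPH_CLOSE,np.ones((3,3))),.063,c,200)]
print(np.nanmedian(z[m&(abs(z-63)<5)]))
[print(b) for b in blobs(abs(z-89)<4,.089,c,100)]
E
```

```text
t 7.5 tcp [554.1 223.6 139.8] yaw 31.1 tilt 0.02 w 66.5 F [0.2 0.5 0.1] grip 0.0 q7 0.24
  shift mm [ -0.2   0.3 118.8] turn z -0.001
{'px': [323.0, 249.0], 'c': [554.2, 223.9], 'size': [52.7, 53.7], 'yaw': -58.9, 'circ': [554.3, 223.9], 'rad': 37.4, 'fill': 0.98}
61.423508728031344
{'px': [323.0, 264.0], 'c': [554.1, 224.1], 'size': [15.5, 15.7], 'yaw': 31.1, 'circ': [554.2, 223.8], 'rad': 10.5, 'fill': 0.95}
```

View pics/w4.png

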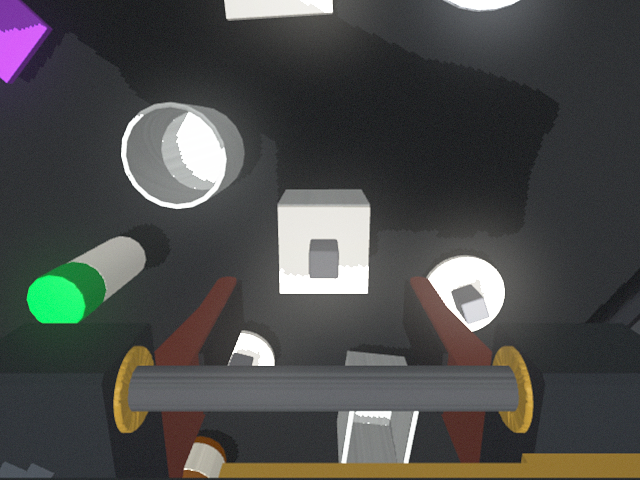

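Square lid home: its plate outline matches the pot, at px (323,249). Now I'll grip the pot.

Request:
move_arm(
  rows=[
    [0, 0, 0, 0, 0, 0, 0.085],
    [0, 0, 0.03, 0, 0, 0, 0.085],
    [0, 0, 0.075, 0, 0, 0, 0.085],
    [0, 0, 0.116, 0, 0, 0, 0.085],
    [0, 0, 0.116, 0, 0, 0, 0.07],
  ],
  newtons=40,
)

```text
t: 8.18
tcp_pos: [0.5516, 0.2223, 0.0207]
orientation: [0.492, 0.871, -0.003, -0.002]
force: [0.3, -0.3, 0.6]
width: 0.89
grasp_force: 0.0
```

Request:
move_arm(
  rows=[
    [0, 0, 0, 0, 0, 0, 0.045],
    [0, 0, 0, 0, 0, 0, 0.045],
    [0, 0, 0, 0, 0, 0, 0.045],
    [0, 0, 0, 0, 0, 0, 0.045],
  ],
)

```text
t: 8.68
tcp_pos: [0.5552, 0.2239, 0.0257]
orientation: [0.492, 0.871, 0.001, 0.0]
force: [-0.8, -0.9, 7.7]
width: 0.612
grasp_force: 40.0
```

```bash
python3 - <<'E'
from h import *
C=np.array([583,-276.4]);a=np.radians(-22.9)
for i,(x,y) in enumerate([(-50,-50),(-50,50),(50,-50),(50,50)]):
    print(i,C+np.array([x*np.cos(a)-y*np.sin(a),x*np.sin(a)+y*np.cos(a)]))
go([554.5,223.6,160],31.1)
E
```

```text
0 [ 517.48453221 -303.00307277]
1 [ 556.39692723 -210.88453221]
2 [ 609.60307277 -341.91546779]
3 [ 648.51546779 -249.79692723]
t 8.68 tcp [555.2 223.9  25.7] yaw 31.1 tilt 0.12 w 53.8 F [-0.8 -0.9  7.7] grip 40.0 q7 0.3
  shift mm [ 1.000e-01 -5.000e-01 -1.343e+02] turn z -0.001
```

Request:
move_arm(
  rows=[
    [0, 0, -0.03, 0, 0, 0, 0.045],
    [0, 0, -0.08, 0, 0, 0, 0.045],
    [0, 0, -0.135, 0, 0, 0, 0.045],
    [-0.03, -0.012, -0.16, 0, 0, -0.05, 0.045],
    [-0.08, -0.032, -0.185, 0, 0, -0.12, 0.045],
  ],
)

```text
t: 9.3
tcp_pos: [0.5679, 0.1401, 0.2104]
orientation: [0.436, 0.9, 0.001, 0.0]
force: [1.0, -1.0, -2.1]
width: 0.611
grasp_force: 40.0
```

```bash
python3 - <<'E'
from h import *
go([640,-290,250],67.1)
E
```

```text
t 9.3 tcp [567.9 140.1 210.4] yaw 38.3 tilt 0.1 w 53.6 F [ 1.  -1.  -2.1] grip 40.0 q7 0.47
  shift mm [-382.1 -210.1  -40.2] turn z -0.502
```

Request:
move_arm(
  rows=[
    [-0.048, -0.026, -0.01, 0, 0, 0, 0.045],
    [-0.096, -0.052, -0.02, 0, 0, 0, 0.045],
    [-0.144, -0.079, -0.03, 0, 0, 0, 0.045],
    [-0.192, -0.105, -0.04, 0, 0, 0, 0.045],
    [-0.24, -0.131, -0.04, 0, 0, 0, 0.045],
  ],
)

```text
t: 9.93
tcp_pos: [0.6127, -0.1329, 0.2501]
orientation: [0.439, 0.899, 0.001, 0.001]
force: [0.9, 0.5, -4.1]
width: 0.613
grasp_force: 40.0
```

Request:
move_arm(
  rows=[
    [-0.048, -0.026, 0, 0, 0, -0.13, 0.045],
    [-0.096, -0.052, 0, 0, 0, -0.26, 0.045],
    [-0.142, -0.079, 0, 0, 0, -0.4, 0.045],
    [-0.142, -0.079, 0, 0, 0, -0.5, 0.045],
    [-0.142, -0.079, 0, 0, 0, -0.5, 0.045],
  ],
)

```text
t: 10.55
tcp_pos: [0.6369, -0.2921, 0.2486]
orientation: [0.204, 0.979, 0.0, -0.0]
force: [-0.2, 0.7, -3.0]
width: 0.611
grasp_force: 40.0
```

```bash
python3 - <<'E'
from h import *
go([640,-290,250],67.1)
p,z,hsv,c,W=look('w5')
b=hsv[...,2]>70
for n,lo,hi,h,a in(('floor',7,17,.012,300),('plate',17.5,27,.022,300),('shoulder',76,86,.081,10),('top',100,112,.107,5)):
    print(n);[print('  ',x) for x in blobs((z>lo)&(z<hi)&b,h,c,a)]
E
```

```text
t 10.55 tcp [ 636.9 -292.1  248.6] yaw 66.5 tilt 0.06 w 53.6 F [-0.2  0.7 -3. ] grip 40.0 q7 1.67
  shift mm [-2.   3.2 -1.4] turn z -0.011
floor
   {'px': [261.0, 195.0], 'c': [610.7, -343.0], 'size': [72.3, 73.1], 'yaw': 67.2, 'circ': [610.6, -342.9], 'rad': 50.7, 'fill': 0.91}
   {'px': [370.0, 194.0], 'c': [650.3, -249.3], 'size': [72.7, 72.9], 'yaw': 66.8, 'circ': [650.2, -249.4], 'rad': 50.8, 'fill': 0.9}
   {'px': [257.0, 83.0], 'c': [517.3, -303.7], 'size': [72.6, 73.3], 'yaw': 66.5, 'circ': [517.3, -303.6], 'rad': 50.8, 'fill': 0.97}
   {'px': [371.0, 82.0], 'c': [556.7, -210.0], 'size': [73.2, 73.3], 'yaw': -23.2, 'circ': [556.7, -209.9], 'rad': 51.1, 'fill': 0.97}
plate
   {'px': [314.0, 143.0], 'c': [583.3, -276.2], 'size': [198.7, 199.2], 'yaw': 67.2, 'circ': [583.6, -275.9], 'rad': 140.3, 'fill': 0.68}
shoulder
   {'px': [348.0, 442.0], 'c': [840.9, -354.7], 'size': [3.0, 48.6], 'yaw': -0.0, 'circ': [840.9, -354.9], 'rad': 24.3, 'fill': 0.65}
   {'px': [266.0, 427.0], 'c': [795.0, -417.9], 'size': [8.4, 54.3], 'yaw': -88.0, 'circ': [798.4, -417.8], 'rad': 27.2, 'fill': 0.61}
   {'px': [620.0, 341.0], 'c': [839.1, -100.7], 'size': [4.8, 13.6], 'yaw': 66.5, 'circ': [838.6, -100.5], 'rad': 7.1, 'fill': 0.45}
   {'px': [635.0, 300.0], 'c': [807.2, -81.4], 'size': [7.4, 16.5], 'yaw': -12.5, 'circ': [807.8, -78.6], 'rad': 8.3, 'fill': 0.54}
   {'px': [314.0, 146.0], 'c': [583.6, -276.2], 'size': [24.9, 25.1], 'yaw': -68.9, 'circ': [583.6, -276.3], 'rad': 12.9, 'fill': 0.8}
top
   {'px': [297.0, 441.0], 'c': [800.7, -391.0], 'size': [40.4, 100.0], 'yaw': 66.5, 'circ': [817.0, -398.1], 'rad': 50.0, 'fill': 0.2}
   {'px': [313.0, 148.0], 'c': [583.5, -276.2], 'size': [14.7, 15.1], 'yaw': 21.7, 'circ': [583.4, -276.1], 'rad': 7.8, 'fill': 0.76}
```

View pics/w5.png

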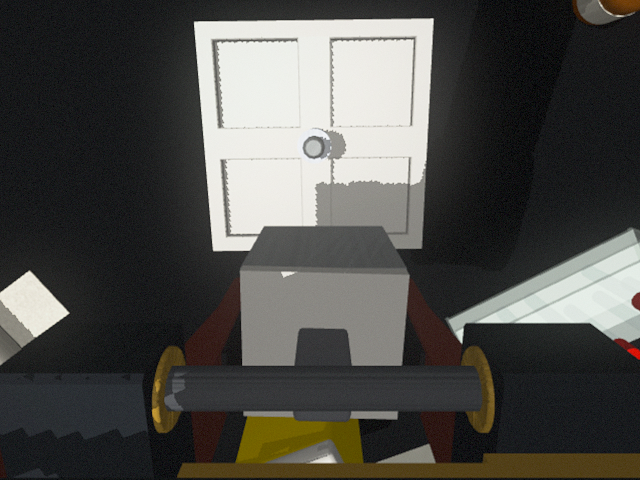

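The carrier is fully seen: shaft at (313,148) and recess floors at (257,83), (371,82), (261,195) and (370,194). The square pot goes into recess2.

Request:
move_arm(
  rows=[
    [0.002, -0.03, 0, 0, 0, -0.007, 0.045],
    [0.004, -0.057, 0.01, 0, 0, -0.007, 0.045],
    [0.004, -0.057, 0.06, 0, 0, -0.007, 0.045],
    [0.004, -0.057, 0.12, 0, 0, -0.007, 0.045],
    [0.004, -0.057, 0.17, 0, 0, -0.007, 0.045],
  ],
)

```text
t: 11.22
tcp_pos: [0.6113, -0.3402, 0.0771]
orientation: [0.199, 0.98, 0.001, -0.0]
force: [-0.5, -0.8, -3.1]
width: 0.609
grasp_force: 40.0
```

Request:
move_arm(
  rows=[
    [0, 0, 0, 0, 0, 0, 0.045],
    [0, 0, 0, 0, 0, 0, 0.045],
  ],
)

```text
t: 11.48
tcp_pos: [0.6127, -0.3427, 0.0813]
orientation: [0.199, 0.98, -0.0, 0.001]
force: [0.8, -0.2, -2.5]
width: 0.612
grasp_force: 40.0
```

```bash
python3 - <<'E'
from h import *
go([610.5,-343,38],66.9)
E
```

```text
t 11.47 tcp [ 612.7 -342.7   81.3] yaw 67.0 tilt 0.16 w 53.7 F [ 0.8 -0.2 -2.5] grip 40.0 q7 1.81
  shift mm [ 2.  -1.2 43.3] turn z 0.002
```

Request:
move_arm(
  rows=[
    [0.0015, -0.0008, 0.02, 0, 0, 0, 0.045],
    [0.0015, -0.0008, 0.035, 0, 0, 0, 0.045],
    [0.0015, -0.0008, 0.041, 0, 0, 0, 0.045],
    [0.0015, -0.0008, 0.0435, 0, 0, 0, 0.045],
    [0.0015, -0.0008, 0.0435, 0, 0, 0, 0.045],
  ],
)

```text
t: 12.1
tcp_pos: [0.6087, -0.3422, 0.0377]
orientation: [0.2, 0.98, 0.001, -0.001]
force: [-8.5, 6.6, 15.8]
width: 0.61
grasp_force: 40.0
```

```bash
python3 - <<'E'
from h import *
go([610.5,-343,38],66.9)
E
```

```text
t 12.1 tcp [ 608.7 -342.2   37.7] yaw 67.0 tilt 0.15 w 53.5 F [-8.5  6.6 15.8] grip 40.0 q7 1.83
  shift mm [-2.  -0.  -0.3] turn z 0.001
```

Request:
move_arm(
  rows=[
    [-0.0015, 0, -0.002, 0, 0, 0, 0.045],
    [-0.0015, 0, -0.002, 0, 0, 0, 0.045],
    [-0.0015, 0, -0.0005, 0, 0, 0, 0.045],
    [-0.0015, 0, -0.0005, 0, 0, 0, 0.072],
    [-0.0015, 0, -0.0005, 0, 0, 0, 0.072],
  ],
)

```text
t: 12.72
tcp_pos: [0.611, -0.3435, 0.0359]
orientation: [0.2, 0.98, -0.0, 0.0]
force: [0.2, 0.3, -0.0]
width: 0.795
grasp_force: 0.0
```

Request:
move_arm(
  rows=[
    [0, 0, 0, 0, 0, 0, 0.072],
    [0, 0, -0.04, 0, 0, 0, 0.072],
    [0, 0, -0.1, 0, 0, 0, 0.072],
    [0, 0, -0.16, 0, 0, 0, 0.072],
    [0, 0, -0.21, 0, 0, 0, 0.045],
  ],
)

```text
t: 13.35
tcp_pos: [0.611, -0.3436, 0.2486]
orientation: [0.2, 0.98, -0.0, 0.001]
force: [0.8, -0.1, -0.4]
width: 0.745
grasp_force: 0.0
```

```bash
python3 - <<'E'
from h import *
go([560,100,250],67.1)
p,z,hsv,c,W=look('w6')
b=hsv[...,2]>70
for n,h,a in(('plate',75,300),('knob',101,60)):
    print(n);[print('  ',x) for x in blobs((abs(z-h)<5)&b,h/1000,c,a)]
E
```

```text
t 13.35 tcp [ 611.  -343.6  248.6] yaw 67.0 tilt 0.09 w 65.4 F [ 0.8 -0.1 -0.4] grip 0.0 q7 1.76
  shift mm [220.5 388.3  -1.8] turn z -0.002
plate
   {'px': [335.0, 422.0], 'c': [795.2, -409.1], 'size': [9.5, 68.6], 'yaw': -89.3, 'circ': [798.9, -409.0], 'rad': 34.3, 'fill': 0.58}
   {'px': [322.0, 212.0], 'c': [609.4, -342.9], 'size': [53.3, 53.3], 'yaw': -23.0, 'circ': [609.3, -343.1], 'rad': 36.7, 'fill': 0.95}
   {'px': [389.0, 150.0], 'c': [583.5, -276.6], 'size': [25.8, 26.2], 'yaw': 54.3, 'circ': [583.7, -276.3], 'rad': 13.7, 'fill': 0.32}
knob
   {'px': [361.0, 440.0], 'c': [800.9, -390.7], 'size': [44.0, 98.6], 'yaw': 65.8, 'circ': [818.1, -398.3], 'rad': 49.4, 'fill': 0.15}
   {'px': [322.0, 220.0], 'c': [608.7, -343.0], 'size': [15.0, 16.0], 'yaw': -23.0, 'circ': [609.1, -343.1], 'rad': 10.7, 'fill': 0.95}
   {'px': [394.0, 152.0], 'c': [583.2, -276.6], 'size': [15.2, 15.9], 'yaw': 23.5, 'circ': [583.3, -276.4], 'rad': 8.2, 'fill': 0.77}
```

Request:
move_arm(
  rows=[
    [0.035, 0.0475, 0, 0, 0, 0, 0.045],
    [0.07, 0.095, 0, 0, 0, 0, 0.045],
    [0.105, 0.1425, 0, 0, 0, 0, 0.045],
    [0.14, 0.19, 0, 0, 0, 0, 0.045],
    [0.175, 0.2375, 0, 0, 0, 0, 0.045],
  ],
)

```text
t: 14.02
tcp_pos: [0.542, -0.0545, 0.2459]
orientation: [0.2, 0.98, 0.0, 0.0]
force: [-1.3, 0.2, -0.4]
width: 0.512
grasp_force: 0.0
```

Request:
move_arm(
  rows=[
    [0.035, 0.0475, 0, 0, 0, 0, 0.045],
    [0.07, 0.095, 0, 0, 0, 0, 0.045],
    [0.105, 0.1425, 0, 0, 0, 0, 0.045],
    [0.14, 0.19, 0, 0, 0, 0, 0.045],
    [0.175, 0.2375, 0, 0, 0, 0, 0.045],
  ],
)

```text
t: 14.65
tcp_pos: [0.4739, 0.2324, 0.246]
orientation: [0.2, 0.98, 0.0, 0.0]
force: [0.5, 0.7, 0.2]
width: 0.515
grasp_force: 0.0
```

Request:
move_arm(
  rows=[
    [0.035, 0.0475, 0, 0, 0, -0.18, 0.045],
    [0.068, 0.095, 0, 0, 0, -0.36, 0.045],
    [0.068, 0.095, 0, 0, 0, -0.54, 0.045],
    [0.068, 0.095, 0, 0, 0, -0.72, 0.045],
    [0.068, 0.095, 0, 0, 0, -0.9, 0.045],
  ],
)

```text
t: 15.28
tcp_pos: [0.4489, 0.3448, 0.2456]
orientation: [-0.25, 0.968, -0.0, -0.0]
force: [0.9, -0.6, 0.0]
width: 0.511
grasp_force: 0.0
```

Request:
move_arm(
  rows=[
    [0, 0, 0.02, 0, 0, -0.1, 0.045],
    [0, 0, 0.04, 0, 0, -0.1, 0.045],
    [0, 0, 0.04, 0, 0, -0.1, 0.045],
    [0, 0, 0.04, 0, 0, -0.1, 0.045],
  ],
)

```text
t: 15.78
tcp_pos: [0.4493, 0.3449, 0.2066]
orientation: [-0.295, 0.956, 0.0, 0.0]
force: [0.4, -0.4, 0.4]
width: 0.512
grasp_force: 0.0
```

```bash
python3 - <<'E'
from h import *
go([449,344.6,21],124.4)
scan('w7')
go([449,344.6,21],124.4)
E
```

```text
t 15.78 tcp [449.3 344.9 206.6] yaw 124.3 tilt 0.04 w 45.0 F [ 0.4 -0.4  0.4] grip 0.0 q7 1.39
  shift mm [ 6.000e-01 -1.000e-01  1.856e+02] turn z -0.002
LID
   {'px': [347.0, 340.0], 'c': [536.4, 432.1], 'size': [17.8, 30.1], 'yaw': -39.6, 'circ': [540.5, 436.9], 'rad': 15.2, 'fill': 0.22}
   {'px': [85.0, 319.0], 'c': [652.7, 221.8], 'size': [24.6, 59.5], 'yaw': -39.7, 'circ': [660.2, 230.8], 'rad': 29.7, 'fill': 0.53}
   {'px': [459.0, 226.0], 'c': [394.1, 449.1], 'size': [44.4, 64.4], 'yaw': -56.2, 'circ': [394.2, 449.1], 'rad': 38.4, 'fill': 0.93}
   {'px': [322.0, 208.0], 'c': [448.3, 344.2], 'size': [44.8, 64.2], 'yaw': 34.3, 'circ': [448.2, 344.2], 'rad': 39.0, 'fill': 0.98}
   {'px': [15.0, 152.0], 'c': [549.3, 115.1], 'size': [30.2, 48.8], 'yaw': 23.0, 'circ': [552.9, 107.4], 'rad': 25.0, 'fill': 0.68}
   {'px': [174.0, 147.0], 'c': [472.9, 218.1], 'size': [17.0, 47.0], 'yaw': 66.6, 'circ': [465.5, 221.4], 'rad': 23.5, 'fill': 0.14}
   {'px': [107.0, 47.0], 'c': [436.9, 137.2], 'size': [15.0, 30.3], 'yaw': 16.3, 'circ': [438.7, 131.1], 'rad': 15.2, 'fill': 0.26}
KNOB
   {'
[... 766 characters left out ...]
, 'rad': 10.4, 'fill': 0.92}
   {'px': [88.0, 41.0], 'c': [437.6, 137.1], 'size': [16.3, 31.2], 'yaw': 12.8, 'circ': [439.2, 130.1], 'rad': 15.6, 'fill': 0.23}
RIM
   {'px': [353.0, 361.0], 'c': [531.6, 431.4], 'size': [8.3, 25.5], 'yaw': -55.7, 'circ': [534.6, 433.4], 'rad': 12.8, 'fill': 0.55}
   {'px': [181.0, 134.0], 'c': [453.4, 226.5], 'size': [58.6, 59.2], 'yaw': -34.0, 'circ': [453.5, 226.6], 'rad': 29.9, 'fill': 0.78}
   {'px': [76.0, 37.0], 'c': [438.3, 137.0], 'size': [17.0, 32.3], 'yaw': 9.7, 'circ': [439.6, 129.7], 'rad': 16.2, 'fill': 0.23}
t 15.82 tcp [449.5 345.1 206.9] yaw 124.3 tilt 0.07 w 44.9 F [-0.2  0.9  0.6] grip 0.0 q7 1.39
  shift mm [  0.9  -0.2 185.9] turn z -0.002
```

Request:
move_arm(
  rows=[
    [0.001, 0, 0.04, 0, 0, 0, 0.045],
    [0.001, 0, 0.1, 0, 0, 0, 0.045],
    [0.001, 0, 0.15, 0, 0, 0, 0.045],
    [0.001, 0, 0.178, 0, 0, 0, 0.045],
    [0.001, 0, 0.185, 0, 0, 0, 0.045],
  ],
  newtons=25,
)

```text
t: 16.45
tcp_pos: [0.4478, 0.3439, 0.02]
orientation: [-0.295, 0.956, -0.0, -0.001]
force: [0.4, -0.7, -0.0]
width: 0.512
grasp_force: 0.0
```

Request:
move_arm(
  rows=[
    [0, 0, 0, 0, 0, 0, 0.005],
    [0, 0, 0, 0, 0, 0, 0.005],
    [0, 0, 0, 0, 0, 0, 0.005],
    [0, 0, 0, 0, 0, 0, 0.005],
    [0, 0, 0, 0, 0, 0, 0.005],
  ],
)

```text
t: 17.08
tcp_pos: [0.4489, 0.3447, 0.0221]
orientation: [-0.295, 0.956, 0.0, 0.001]
force: [-1.6, -0.3, 6.4]
width: 0.181
grasp_force: 25.0
```

```bash
python3 - <<'E'
from h import *
go([449,344.6,150],124.4)
E
```

```text
t 17.07 tcp [448.9 344.7  22.1] yaw 124.3 tilt 0.1 w 15.9 F [-1.6 -0.3  6.4] grip 25.0 q7 1.36
  shift mm [-3.000e-01 -1.000e-01 -1.279e+02] turn z -0.002
```

Request:
move_arm(
  rows=[
    [0, 0, -0.05, 0, 0, 0, 0.005],
    [0, 0, -0.1, 0, 0, 0, 0.005],
    [-0.004, -0.04, -0.14, 0, 0, 0, 0.005],
    [-0.008, -0.1, -0.15, 0, 0, 0, 0.005],
    [-0.013, -0.16, -0.15, 0, 0, 0, 0.005],
  ],
)

```text
t: 17.7
tcp_pos: [0.5505, 0.2186, 0.1729]
orientation: [-0.295, 0.955, 0.0, 0.002]
force: [0.7, 0.7, -1.3]
width: 0.181
grasp_force: 25.0
```

Request:
move_arm(
  rows=[
    [-0.005, -0.06, 0, 0, 0, 0.18, 0.005],
    [-0.01, -0.12, 0, 0, 0, 0.36, 0.005],
    [-0.015, -0.18, 0, 0, 0, 0.54, 0.005],
    [-0.019, -0.236, 0, 0, 0, 0.72, 0.005],
    [-0.019, -0.236, 0, 0, 0, 0.9, 0.005],
  ],
)

```text
t: 18.32
tcp_pos: [0.6994, 0.0281, 0.1709]
orientation: [0.157, 0.988, -0.002, 0.001]
force: [-1.4, 0.4, -1.3]
width: 0.178
grasp_force: 25.0
```

Request:
move_arm(
  rows=[
    [0, 0, 0, 0, 0, 0.18, 0.005],
    [0, 0, 0, 0, 0, 0.36, 0.005],
    [0, 0, 0, 0, 0, 0.54, 0.005],
    [0, 0, 0, 0, 0, 0.72, 0.005],
    [0, 0, 0, 0, 0, 0.842, 0.005],
  ],
)

```text
t: 18.95
tcp_pos: [0.6973, 0.0352, 0.1708]
orientation: [0.543, 0.84, -0.0, -0.0]
force: [0.1, -0.8, -0.7]
width: 0.179
grasp_force: 25.0
```

Request:
move_arm(
  rows=[
    [0, 0, 0, 0, 0, 0, 0.005],
    [0, 0, 0, 0, 0, 0, 0.005],
  ],
)

```text
t: 19.2
tcp_pos: [0.6975, 0.0351, 0.1709]
orientation: [0.54, 0.842, -0.0, -0.0]
force: [0.5, -0.1, -0.8]
width: 0.182
grasp_force: 25.0
```

```bash
python3 - <<'E'
from h import *
go([657,127,150],24.5)
scan('w8',(('RIM',58,60,0),('LID',17,100,1)))
go([657,127,150],24.5)
E
```

```text
t 19.2 tcp [697.5  35.1 170.9] yaw 24.6 tilt 0.02 w 16.0 F [ 0.5 -0.1 -0.8] grip 25.0 q7 0.52
  shift mm [100.4   1.5  21. ] turn z 0.002
RIM
   {'px': [356.0, 456.0], 'c': [793.7, -114.8], 'size': [6.2, 14.0], 'yaw': -64.4, 'circ': [793.9, -114.9], 'rad': 7.4, 'fill': 0.52}
   {'px': [129.0, 205.0], 'c': [573.5, 0.3], 'size': [29.2, 34.0], 'yaw': -41.1, 'circ': [572.4, -1.3], 'rad': 17.6, 'fill': 0.44}
   {'px': [325.0, 76.0], 'c': [657.8, 124.6], 'size': [45.7, 65.2], 'yaw': -65.6, 'circ': [658.0, 124.7], 'rad': 39.6, 'fill': 0.98}
LID
   {'px': [58.0, 445.0], 'c': [570.1, -248.8], 'size': [68.1, 98.7], 'yaw': 22.8, 'circ': [565.9, -236.4], 'rad': 51.9, 'fill': 0.43}
   {'px': [47.0, 357.0], 'c': [532.8, -161.1], 'size': [27.8, 54.6], 'yaw': 24.7, 'circ': [538.4, -173.2], 'rad': 27.3, 'fill': 0.46}
   {'px': [23.0, 118.0], 'c': [471.4, 10.9], 'size': [31.2, 78.7], 'yaw': -76.6, 'circ': [457.9, 7.7], 'rad': 39.3, 'fill': 0.36}
   {'px': [175.0, 48.0], 'c': [554.9, 103.2], 'size': [48.5, 48.7], 'yaw': 20.7, 'circ': [554.9, 103.3], 'rad': 24.6, 'fill': 0.78}
t 19.25 tcp [697.6  35.  171. ] yaw 24.6 tilt 0.01 w 16.0 F [-0.2  0.3 -0.7] grip 25.0 q7 0.52
  shift mm [100.6   1.4  21. ] turn z 0.001
```

Request:
move_arm(
  rows=[
    [0.045, 0.0005, 0, 0, 0, 0, 0.005],
    [0.0978, 0.0012, 0.01, 0, 0, 0, 0.005],
    [0.0978, 0.0012, 0.05, 0, 0, 0, 0.005],
    [0.0978, 0.0012, 0.079, 0, 0, 0, 0.005],
    [0.0978, 0.0012, 0.079, 0, 0, 0, 0.005],
  ],
)

```text
t: 19.88
tcp_pos: [0.6564, 0.1243, 0.0899]
orientation: [0.541, 0.841, -0.002, -0.002]
force: [-0.4, -0.6, -0.5]
width: 0.183
grasp_force: 25.0
```

Request:
move_arm(
  rows=[
    [0, 0, 0, 0, 0, 0, 0.005],
    [0, 0, 0, 0, 0, 0, 0.005],
    [0, 0, 0, 0, 0, 0, 0.005],
    [0, 0, 0, 0, 0, 0, 0.005],
  ],
)

```text
t: 20.38
tcp_pos: [0.6585, 0.1245, 0.0926]
orientation: [0.541, 0.841, 0.0, 0.0]
force: [-0.3, 0.6, -1.2]
width: 0.181
grasp_force: 25.0
```

```bash
python3 - <<'E'
from h import *
go([657.9,124.6,68],24.4)
scan('w9',(('RIM',58,30,0),))
E
```

```text
t 20.38 tcp [658.5 124.5  92.6] yaw 24.5 tilt 0.05 w 15.9 F [-0.3  0.6 -1.2] grip 25.0 q7 0.41
  shift mm [ 0.3 -0.6 24.6] turn z 0.001
RIM
   {'px': [96.0, 421.0], 'c': [582.7, -3.5], 'size': [14.6, 15.3], 'yaw': 24.5, 'circ': [582.3, -3.7], 'rad': 10.3, 'fill': 0.62}
   {'px': [322.0, 211.0], 'c': [645.1, 153.0], 'size': [6.2, 45.6], 'yaw': 24.5, 'circ': [645.3, 152.5], 'rad': 22.9, 'fill': 0.57}
```

View pics/w9.png

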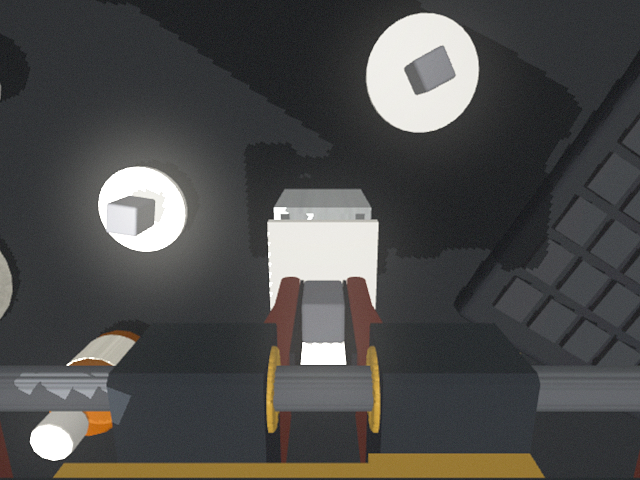

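Request:
move_arm(
  rows=[
    [0.0005, -0.0004, 0.006, 0, 0, 0, 0.005],
    [0.0005, -0.0004, 0.012, 0, 0, 0, 0.005],
    [0.0005, -0.0004, 0.016, 0, 0, 0, 0.005],
    [0.0005, -0.0004, 0.016, 0, 0, 0, 0.005],
    [0.0005, -0.0004, 0.016, 0, 0, 0, 0.005],
  ],
)

```text
t: 21.05
tcp_pos: [0.6578, 0.1247, 0.0761]
orientation: [0.541, 0.841, 0.0, 0.0]
force: [0.7, 0.2, -0.4]
width: 0.185
grasp_force: 25.0
```

Request:
move_arm(
  rows=[
    [0, 0, 0.004, 0, 0, 0, 0.005],
    [0, 0, 0.007, 0, 0, 0, 0.005],
    [0, 0, 0.008, 0, 0, 0, 0.005],
    [0, 0, 0.009, 0, 0, 0, 0.005],
  ],
)

```text
t: 21.55
tcp_pos: [0.6577, 0.1249, 0.0682]
orientation: [0.541, 0.841, 0.0, -0.0]
force: [-6.6, -0.1, 13.6]
width: 0.18
grasp_force: 25.0
```

Request:
move_arm(
  rows=[
    [0, 0, 0.001, 0, 0, 0, 0.005],
    [0, 0, 0.001, 0, 0, 0, 0.005],
    [0, 0, -0.0005, 0, 0, 0, 0.03],
    [0, 0, -0.0005, 0, 0, 0, 0.03],
    [0, 0, -0.005, 0, 0, 0, 0.03],
  ],
)

```text
t: 22.18
tcp_pos: [0.6573, 0.1247, 0.0716]
orientation: [0.541, 0.841, -0.0, -0.0]
force: [-0.2, -1.1, -0.9]
width: 0.34
grasp_force: 0.0
```

Request:
move_arm(
  rows=[
    [0, 0, -0.025, 0, 0, 0, 0.05],
    [0, 0, -0.07, 0, 0, 0, 0.08],
    [0, 0, -0.07, 0, 0, 0, 0.08],
    [0, 0, -0.07, 0, 0, 0, 0.08],
    [0, 0, -0.07, 0, 0, 0, 0.08],
  ],
)

```text
t: 22.8
tcp_pos: [0.6567, 0.1247, 0.1406]
orientation: [0.541, 0.841, -0.001, -0.001]
force: [-0.2, 1.3, -1.0]
width: 0.87
grasp_force: 0.0
```

```bash
cat >> h.py <<'E'
def top(tag,hp,hk):
    p,z,hsv,c,W=look(tag);w=(hsv[...,1]<60)&(hsv[...,2]>100);k=np.ones((3,3))
    for n,h,m in(('plate',hp,w&(abs(z-hp)<6)),('knob',hk,abs(z-hk)<4)):
        print(n)
        for b in blobs(cv2.morphologyEx(m.astype(np.uint8),cv2.MORPH_CLOSE,k),h/1000,c,100): print('  ',b)
    m=w&(abs(z-hp)<6);print('plate z',np.nanmedian(z[m]))
E
python3 - <<'E'
from h import *
go([657.9,124.6,25],24.4)
top('w10',63,89)
E
```

```text
t 22.8 tcp [656.7 124.7 140.6] yaw 24.5 tilt 0.14 w 76.4 F [-0.2  1.3 -1. ] grip 0.0 q7 0.39
  shift mm [ -0.7   1.3 115.6] turn z 0.001
plate
   {'px': [324.0, 245.0], 'c': [656.9, 126.4], 'size': [45.2, 64.7], 'yaw': -65.5, 'circ': [656.6, 126.2], 'rad': 38.9, 'fill': 0.98}
knob
   {'px': [324.0, 261.0], 'c': [656.7, 126.7], 'size': [15.4, 15.5], 'yaw': -65.4, 'circ': [656.5, 126.6], 'rad': 10.7, 'fill': 0.97}
plate z 61.42403979554859
```

Request:
move_arm(
  rows=[
    [0.001, 0, 0.02, 0, 0, 0, 0.08],
    [0.001, 0, 0.06, 0, 0, 0, 0.08],
    [0.001, 0, 0.1, 0, 0, 0, 0.08],
    [0.001, 0, 0.115, 0, 0, 0, 0.08],
    [0.001, 0, 0.115, 0, 0, 0, 0.08],
  ],
  newtons=40,
)

```text
t: 23.48
tcp_pos: [0.6563, 0.1253, 0.0256]
orientation: [0.541, 0.841, -0.001, -0.001]
force: [0.5, 0.2, 0.9]
width: 0.914
grasp_force: 0.0
```

Request:
move_arm(
  rows=[
    [0, 0, 0, 0, 0, 0, 0.035],
    [0, 0, 0, 0, 0, 0, 0.035],
    [0, 0, 0, 0, 0, 0, 0.035],
    [0, 0, 0, 0, 0, 0, 0.035],
    [0, 0, 0, 0, 0, 0, 0.035],
  ],
)

```text
t: 24.1
tcp_pos: [0.6576, 0.1259, 0.0277]
orientation: [0.541, 0.841, 0.0, 0.0]
force: [-1.0, 0.6, 5.0]
width: 0.526
grasp_force: 40.0
```

```bash
python3 - <<'E'
from h import *
go([657,125,160],24.4)
go([650.3,-249.4,160],66.9)
go([650.3,-249.4,160],-23.1)
E
```

```text
t 24.1 tcp [657.6 125.9  27.7] yaw 24.5 tilt 0.05 w 46.2 F [-1.   0.6  5. ] grip 40.0 q7 0.44
  shift mm [  -0.5   -0.8 -132.3] turn z 0.001
t 24.1 tcp [657.6 125.9  27.7] yaw 24.5 tilt 0.05 w 46.2 F [-1.   0.6  5. ] grip 40.0 q7 0.44
  shift mm [-338.5 -162.  -132.5] turn z -0.741
t 24.1 tcp [657.6 125.9  27.7] yaw 24.5 tilt 0.05 w 46.2 F [-1.   0.6  5. ] grip 40.0 q7 0.44
  shift mm [-338.5 -162.  -132.5] turn z 0.83
```

Request:
move_arm(
  rows=[
    [0, 0, -0.03, 0, 0, 0, 0.035],
    [0, 0, -0.08, 0, 0, 0, 0.035],
    [0, 0, -0.13, 0, 0, 0, 0.035],
    [-0.03, -0.014, -0.14, 0, 0, 0, 0.035],
    [-0.08, -0.038, -0.14, 0, 0, 0, 0.035],
  ],
)

```text
t: 24.72
tcp_pos: [0.6562, 0.0393, 0.1678]
orientation: [0.539, 0.842, 0.001, 0.0]
force: [1.0, -1.0, -2.4]
width: 0.518
grasp_force: 40.0
```

Request:
move_arm(
  rows=[
    [-0.05, -0.024, 0, 0, 0, -0.15, 0.035],
    [-0.1, -0.048, 0, 0, 0, -0.3, 0.035],
    [-0.15, -0.072, 0, 0, 0, -0.45, 0.035],
    [-0.2, -0.096, 0, 0, 0, -0.6, 0.035],
    [-0.248, -0.119, 0, 0, 0, -0.741, 0.035],
  ],
)

```text
t: 25.35
tcp_pos: [0.6493, -0.2396, 0.1662]
orientation: [0.198, 0.98, 0.0, -0.001]
force: [1.1, 0.9, -2.2]
width: 0.522
grasp_force: 40.0
```

Request:
move_arm(
  rows=[
    [0, 0, 0, 0, 0, 0, 0.035],
    [0, 0, 0, 0, 0, 0, 0.035],
    [0, 0, 0, 0, 0, 0, 0.035],
  ],
)

```text
t: 25.72
tcp_pos: [0.6505, -0.2355, 0.1665]
orientation: [0.199, 0.98, 0.001, -0.001]
force: [1.1, -0.2, -2.5]
width: 0.523
grasp_force: 40.0
```

```bash
python3 - <<'E'
from h import *
go([650.3,-249.4,40],66.9)
E
```

```text
t 25.73 tcp [ 650.5 -235.5  166.5] yaw 67.0 tilt 0.09 w 45.9 F [ 1.1 -0.2 -2.5] grip 40.0 q7 1.59
  shift mm [ -5.4 -13.  126.5] turn z 0.003
```

Request:
move_arm(
  rows=[
    [-0.0055, -0.013, 0.03, 0, 0, 0, 0.035],
    [-0.0055, -0.013, 0.075, 0, 0, 0, 0.035],
    [-0.0055, -0.013, 0.1, 0, 0, 0, 0.035],
    [-0.0055, -0.013, 0.1, 0, 0, 0, 0.035],
    [-0.0055, -0.013, 0.1, 0, 0, 0, 0.035],
  ],
)

```text
t: 26.35
tcp_pos: [0.6513, -0.2514, 0.0683]
orientation: [0.199, 0.98, -0.0, 0.001]
force: [-0.6, 0.3, -1.7]
width: 0.521
grasp_force: 40.0
```

Request:
move_arm(
  rows=[
    [0, 0, 0, 0, 0, 0, 0.035],
    [0, 0, 0, 0, 0, 0, 0.035],
  ],
)

```text
t: 26.6
tcp_pos: [0.6509, -0.2521, 0.0683]
orientation: [0.2, 0.98, -0.0, 0.001]
force: [-0.3, 0.4, -2.7]
width: 0.521
grasp_force: 40.0
```

```bash
python3 - <<'E'
from h import *
go([650.3,-249.4,39],66.9)
E
```

```text
t 26.6 tcp [ 650.9 -252.1   68.3] yaw 66.9 tilt 0.11 w 45.8 F [-0.3  0.4 -2.7] grip 40.0 q7 1.63
  shift mm [ 1.6  2.3 29.3] turn z 0.0
```

Request:
move_arm(
  rows=[
    [0.001, 0.002, 0.01, 0, 0, 0, 0.035],
    [0.001, 0.002, 0.02, 0, 0, 0, 0.035],
    [0.001, 0.002, 0.026, 0, 0, 0, 0.035],
    [0.001, 0.002, 0.0285, 0, 0, 0, 0.035],
    [0.001, 0.002, 0.0285, 0, 0, 0, 0.035],
  ],
)

```text
t: 27.22
tcp_pos: [0.6494, -0.2494, 0.0396]
orientation: [0.2, 0.98, 0.0, -0.001]
force: [-6.0, 3.3, 10.2]
width: 0.518
grasp_force: 40.0
```

```bash
python3 - <<'E'
from h import *
go([650.3,-249.4,39],66.9)
E
```

```text
t 27.23 tcp [ 649.4 -249.4   39.6] yaw 66.9 tilt 0.11 w 45.4 F [-6.   3.3 10.2] grip 40.0 q7 1.64
  shift mm [-0.8  0.4  0.6] turn z 0.0
```

Request:
move_arm(
  rows=[
    [-0.0008, 0, -0.0005, 0, 0, 0, 0.035],
    [-0.0008, 0, -0.0005, 0, 0, 0, 0.065],
    [-0.0008, 0, -0.0005, 0, 0, 0, 0.065],
    [-0.0008, 0, -0.0005, 0, 0, 0, 0.065],
    [-0.0008, 0, -0.03, 0, 0, 0, 0.065],
  ],
)

```text
t: 27.85
tcp_pos: [0.649, -0.2493, 0.0663]
orientation: [0.2, 0.98, 0.0, -0.002]
force: [-0.1, -0.9, 0.5]
width: 0.74
grasp_force: 0.0
```

Request:
move_arm(
  rows=[
    [0, 0, -0.05, 0, 0, 0, 0.065],
    [0, 0, -0.11, 0, 0, 0, 0.065],
    [0, 0, -0.17, 0, 0, 0, 0.045],
    [0, 0, -0.18, 0, 0, 0, 0.045],
    [0, 0, -0.18, 0, 0, 0, 0.045],
  ],
)

```text
t: 28.48
tcp_pos: [0.6509, -0.2501, 0.2488]
orientation: [0.2, 0.98, 0.0, 0.001]
force: [0.3, -0.5, 0.2]
width: 0.516
grasp_force: 0.0
```

```bash
python3 - <<'E'
from h import *
go([666,235,200],52.2)
top('w11',75,101)
E
```

```text
t 28.48 tcp [ 650.9 -250.1  248.8] yaw 66.9 tilt 0.06 w 45.3 F [ 0.3 -0.5  0.2] grip 0.0 q7 1.59
  shift mm [176.3 452.2  48.8] turn z 0.257
plate
   {'px': [198.0, 213.0], 'c': [610.4, -342.0], 'size': [54.2, 54.8], 'yaw': 67.0, 'circ': [610.4, -341.9], 'rad': 37.6, 'fill': 0.95}
   {'px': [322.0, 212.0], 'c': [649.6, -249.4], 'size': [45.4, 64.8], 'yaw': -23.0, 'circ': [649.3, -249.9], 'rad': 39.3, 'fill': 0.96}
   {'px': [257.0, 150.0], 'c': [583.7, -276.5], 'size': [25.8, 26.6], 'yaw': 67.0, 'circ': [583.6, -276.5], 'rad': 13.7, 'fill': 0.79}
knob
   {'px': [270.0, 436.0], 'c': [808.9, -363.3], 'size': [32.8, 61.5], 'yaw': 42.6, 'circ': [817.4, -372.5], 'rad': 30.9, 'fill': 0.15}
   {'px': [323.0, 220.0], 'c': [649.2, -249.2], 'size': [15.3, 15.7], 'yaw': 67.0, 'circ': [649.2, -249.2], 'rad': 10.4, 'fill': 0.96}
   {'px': [187.0, 220.0], 'c': [609.7, -342.0], 'size': [15.3, 16.2], 'yaw': 67.0, 'circ': [609.6, -342.2], 'rad': 10.6, 'fill': 0.94}
   {'px': [252.0, 152.0], 'c': [583.8, -276.0], 'size': [15.2, 15.4], 'yaw': -69.1, 'circ': [583.6, -276.1], 'rad': 8.1, 'fill': 0.78}
plate z 73.46216407730377
```

Request:
move_arm(
  rows=[
    [0.02, 0.05, 0, 0, 0, 0, 0.045],
    [0.04, 0.1, 0, 0, 0, 0, 0.045],
    [0.06, 0.155, 0, 0, 0, 0, 0.045],
    [0.081, 0.21, 0, 0, 0, 0, 0.045],
    [0.102, 0.265, 0, 0, 0, 0, 0.045],
  ],
)

```text
t: 29.15
tcp_pos: [0.6594, 0.0356, 0.2458]
orientation: [0.2, 0.98, -0.001, -0.002]
force: [-0.2, -0.7, 0.1]
width: 0.511
grasp_force: 0.0
```

Request:
move_arm(
  rows=[
    [0.02, 0.05, 0.01, 0, 0, 0.05, 0.045],
    [0.04, 0.1, 0.02, 0, 0, 0.1, 0.045],
    [0.06, 0.15, 0.03, 0, 0, 0.18, 0.045],
    [0.074, 0.187, 0.049, 0, 0, 0.257, 0.045],
    [0.074, 0.187, 0.049, 0, 0, 0.257, 0.045],
  ],
)

```text
t: 29.78
tcp_pos: [0.6625, 0.2398, 0.1942]
orientation: [0.321, 0.947, -0.002, -0.004]
force: [-0.5, -0.1, -0.8]
width: 0.511
grasp_force: 0.0
```

Request:
move_arm(
  rows=[
    [0, 0, 0, 0, 0, 0, 0.045],
    [0, 0, 0, 0, 0, 0, 0.045],
    [0, 0, 0, 0, 0, 0, 0.045],
  ],
)

```text
t: 30.15
tcp_pos: [0.6665, 0.2332, 0.2]
orientation: [0.325, 0.946, 0.0, 0.0]
force: [0.0, 0.2, 0.2]
width: 0.519
grasp_force: 0.0
```

```bash
python3 - <<'E'
from h import *
go([666,235,21],52.2)
top('w12',17,43)
scan('w13',(('RIM',58,60,0),))
E
```

```text
t 30.15 tcp [666.5 233.2 200. ] yaw 52.1 tilt 0.04 w 45.6 F [0.  0.2 0.2] grip 0.0 q7 0.62
  shift mm [  1.6   1.1 179. ] turn z -0.002
plate
   {'px': [370.0, 430.0], 'c': [867.1, 132.2], 'size': [57.2, 86.2], 'yaw': 52.1, 'circ': [859.7, 138.0], 'rad': 46.7, 'fill': 0.64}
   {'px': [344.0, 346.0], 'c': [768.6, 165.5], 'size': [57.6, 88.8], 'yaw': 63.6, 'circ': [770.3, 169.6], 'rad': 49.1, 'fill': 0.54}
   {'px': [52.0, 282.0], 'c': [571.2, 10.3], 'size': [25.0, 44.3], 'yaw': -5.2, 'circ': [570.3, 0.7], 'rad': 22.3, 'fill': 0.31}
   {'px': [323.0, 211.0], 'c': [665.8, 234.4], 'size': [58.0, 58.8], 'yaw': -65.1, 'circ': [665.7, 234.3], 'rad': 29.6, 'fill': 0.77}
   {'px': [113.0, 203.0], 'c': [554.8, 104.7], 'size': [48.3, 49.9], 'yaw': -86.7, 'circ': [555.0, 105.0], 'rad': 25.4, 'fill': 0.57}
   {'px': [558.0, 274.0], 'c': [850.9, 343.7], 'size': [146.6, 210.5], 'yaw': 82.5, 'circ': [823.5, 348.1], 'rad': 113.9, 'fill': 0.54}
   {'px': [40.0, 68.0], 'c': [446.6, 132.8], 'size': [19.8, 31.7], 'yaw': -46.9, 'circ': [442.5, 128.8], 'rad': 16.3, 'fill': 0.33}
   {'px': [194.0, 30.0], 'c
[... 621 characters left out ...]
0, 'fill': 0.89}
   {'px': [17.0, 64.0], 'c': [446.7, 132.5], 'size': [18.6, 31.8], 'yaw': -49.1, 'circ': [441.8, 128.2], 'rad': 16.1, 'fill': 0.25}
   {'px': [185.0, 24.0], 'c': [499.7, 242.8], 'size': [9.5, 41.1], 'yaw': 87.0, 'circ': [495.7, 243.0], 'rad': 20.6, 'fill': 0.2}
plate z 18.243222150214955
RIM
   {'px': [16.0, 308.0], 'c': [573.7, 5.6], 'size': [22.7, 32.8], 'yaw': -32.3, 'circ': [571.6, 2.1], 'rad': 16.8, 'fill': 0.63}
   {'px': [6.0, 62.0], 'c': [450.7, 135.8], 'size': [9.8, 28.5], 'yaw': -49.1, 'circ': [447.2, 132.8], 'rad': 14.3, 'fill': 0.54}
   {'px': [155.0, 19.0], 'c': [490.8, 232.7], 'size': [20.0, 55.9], 'yaw': 52.1, 'circ': [482.9, 238.9], 'rad': 27.9, 'fill': 0.18}
```

The large pot seems to have been knocked aside: its rim now sits at larger x. I'll grip the large lid, then look at the pot again.

Request:
move_arm(
  rows=[
    [0.0014, 0.0004, 0.04, 0, 0, 0, 0.045],
    [0.0014, 0.0004, 0.1, 0, 0, 0, 0.045],
    [0.0014, 0.0004, 0.15, 0, 0, 0, 0.045],
    [0.0014, 0.0004, 0.173, 0, 0, 0, 0.045],
    [0.0014, 0.0004, 0.179, 0, 0, 0, 0.045],
  ],
  newtons=25,
)

```text
t: 30.88
tcp_pos: [0.665, 0.2356, 0.0199]
orientation: [0.324, 0.946, -0.0, -0.0]
force: [0.8, -0.1, 1.1]
width: 0.512
grasp_force: 0.0
```

Request:
move_arm(
  rows=[
    [0, 0, 0, 0, 0, 0, 0.005],
    [0, 0, 0, 0, 0, 0, 0.005],
    [0, 0, 0, 0, 0, 0, 0.005],
    [0, 0, 0, 0, 0, 0, 0.005],
    [0, 0, 0, 0, 0, 0, 0.005],
  ],
)

```text
t: 31.5
tcp_pos: [0.6659, 0.2361, 0.0219]
orientation: [0.324, 0.946, 0.001, 0.001]
force: [-1.3, 0.2, 6.3]
width: 0.18
grasp_force: 25.0
```

```bash
python3 - <<'E'
from h import *
go([600,235,150],90)
c=r.camera_params('top');p,d=r.capture('top');z=cloud(d,c)[...,2]*1000
m=np.zeros(z.shape,bool);m[180:330,180:280]=1
[print(b) for b in blobs(m&(z>51)&(z<65),.058,c,100)]
m[:]=0;m[170:270,80:170]=1
[print('ret',b) for b in blobs(m&(z>2)&(z<14)&(p.max(2)>100),.006,c,300)]
E
```

```text
t 31.5 tcp [665.9 236.1  21.9] yaw 52.2 tilt 0.09 w 15.8 F [-1.3  0.2  6.3] grip 25.0 q7 0.66
  shift mm [  51.3  -41.1 -128.2] turn z -0.66
{'px': [213.0, 248.0], 'c': [473.3, 243.3], 'size': [59.1, 59.2], 'yaw': 26.8, 'circ': [472.9, 242.8], 'rad': 30.6, 'fill': 0.78}
```

Request:
move_arm(
  rows=[
    [0, 0, -0.05, 0, 0, 0, 0.005],
    [0, 0, -0.1, 0, 0, 0, 0.005],
    [0.03, -0.02, -0.14, 0, 0, -0.15, 0.005],
    [0.06, -0.04, -0.148, 0, 0, -0.3, 0.005],
    [0.079, -0.05, -0.148, 0, 0, -0.45, 0.005],
  ],
)

```text
t: 32.17
tcp_pos: [0.5709, 0.2452, 0.1699]
orientation: [0.102, 0.995, 0.001, 0.001]
force: [-0.1, -0.2, -0.7]
width: 0.176
grasp_force: 25.0
```

Request:
move_arm(
  rows=[
    [0, 0, 0, 0, 0, -0.15, 0.005],
    [0, 0, 0, 0, 0, -0.21, 0.005],
    [0, 0, 0, 0, 0, -0.21, 0.005],
    [0, 0, 0, 0, 0, -0.21, 0.005],
    [0, 0, 0, 0, 0, -0.21, 0.005],
  ],
)

```text
t: 32.8
tcp_pos: [0.5721, 0.2448, 0.1684]
orientation: [0.0, 1.0, -0.0, -0.0]
force: [-0.4, 0.4, -0.6]
width: 0.177
grasp_force: 25.0
```

```bash
python3 - <<'E'
from h import *
go([473.5,245,150],90)
scan('w14',(('RIM',58,60,0),))
go([473.5,245,150],90)
E
```

```text
t 32.8 tcp [572.1 244.8 168.4] yaw 90.0 tilt 0.01 w 15.5 F [-0.4  0.4 -0.6] grip 25.0 q7 1.12
  shift mm [98.6  0.1 18.4] turn z -0.001
RIM
   {'px': [632.0, 194.0], 'c': [544.2, 445.1], 'size': [13.4, 20.5], 'yaw': -16.4, 'circ': [543.7, 443.3], 'rad': 10.4, 'fill': 0.4}
   {'px': [612.0, 186.0], 'c': [539.9, 430.1], 'size': [18.7, 29.4], 'yaw': -13.7, 'circ': [541.1, 435.6], 'rad': 15.1, 'fill': 0.34}
   {'px': [322.0, 76.0], 'c': [473.9, 244.4], 'size': [58.4, 58.7], 'yaw': 1.7, 'circ': [473.9, 244.6], 'rad': 29.6, 'fill': 0.78}
   {'px': [137.0, 27.0], 'c': [446.6, 136.3], 'size': [11.7, 30.1], 'yaw': -35.7, 'circ': [443.7, 132.3], 'rad': 15.1, 'fill': 0.24}
t 32.85 tcp [572.1 244.8 168.4] yaw 90.0 tilt 0.01 w 15.9 F [-1.3  0.  -1.4] grip 25.0 q7 1.12
  shift mm [98.6  0.1 18.5] turn z -0.0
```

View pics/w14.png

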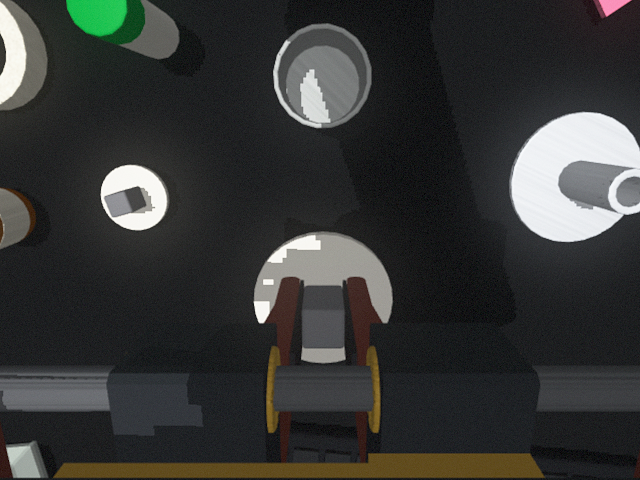

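Request:
move_arm(
  rows=[
    [0.045, 0, 0, 0, 0, 0, 0.005],
    [0.0995, 0, 0.01, 0, 0, 0, 0.005],
    [0.0995, 0, 0.05, 0, 0, 0, 0.005],
    [0.0995, 0, 0.077, 0, 0, 0, 0.005],
    [0.0995, 0, 0.077, 0, 0, 0, 0.005],
  ],
)

```text
t: 33.48
tcp_pos: [0.4713, 0.2441, 0.0901]
orientation: [-0.0, 1.0, -0.001, -0.002]
force: [-0.1, -1.3, -0.4]
width: 0.177
grasp_force: 25.0
```

Request:
move_arm(
  rows=[
    [0, 0, 0, 0, 0, 0, 0.005],
    [0, 0, 0, 0, 0, 0, 0.005],
    [0, 0, 0, 0, 0, 0, 0.005],
    [0, 0, 0, 0, 0, 0, 0.005],
  ],
)

```text
t: 33.98
tcp_pos: [0.4728, 0.2449, 0.092]
orientation: [-0.0, 1.0, 0.0, 0.0]
force: [0.1, -0.1, -1.8]
width: 0.181
grasp_force: 25.0
```

```bash
python3 - <<'E'
from h import *
go([473,244.6,68],90)
p,z,hsv,c,W=look('w15')
m=abs(z-58)<5
for k in cv2.findContours(m.astype(np.uint8),cv2.RETR_EXTERNAL,cv2.CHAIN_APPROX_NONE)[0]:
    if cv2.contourArea(k)>30:
        w=ray(k,.058,c)*1000;print(w.min(0),w.max(0))
E
```

```text
t 33.98 tcp [472.8 244.9  92. ] yaw 90.0 tilt 0.04 w 15.9 F [ 0.1 -0.1 -1.8] grip 25.0 q7 1.03
  shift mm [-0.2 -0.4 24. ] turn z 0.0
[442.79227597 215.4307972   58.        ] [469.05364592 273.01345427  58.        ]
[423.7439698  124.88596771  58.        ] [456.004638  145.0816876  58.       ]
```

View pics/w15.png

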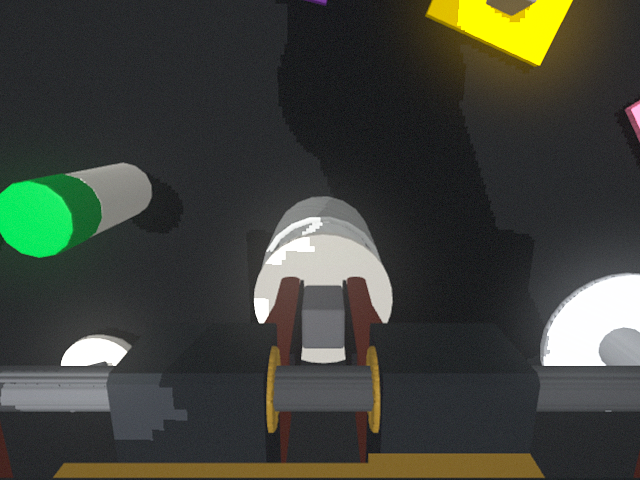

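Request:
move_arm(
  rows=[
    [0, -0.0004, 0.006, 0, 0, 0, 0.005],
    [0, -0.0004, 0.012, 0, 0, 0, 0.005],
    [0, -0.0004, 0.016, 0, 0, 0, 0.005],
    [0, -0.0004, 0.016, 0, 0, 0, 0.005],
    [0, -0.0004, 0.016, 0, 0, 0, 0.005],
  ],
)

```text
t: 34.65
tcp_pos: [0.4727, 0.2445, 0.0755]
orientation: [-0.0, 1.0, 0.0, -0.0]
force: [-0.1, -0.5, -0.8]
width: 0.183
grasp_force: 25.0
```

Request:
move_arm(
  rows=[
    [0, 0, 0.004, 0, 0, 0, 0.005],
    [0, 0, 0.007, 0, 0, 0, 0.005],
    [0, 0, 0.008, 0, 0, 0, 0.005],
    [0, 0, 0.009, 0, 0, 0, 0.005],
  ],
)

```text
t: 35.15
tcp_pos: [0.4726, 0.2444, 0.0677]
orientation: [0.0, 1.0, 0.0, -0.0]
force: [-6.3, -4.0, 22.2]
width: 0.181
grasp_force: 25.0
```

Seated (z = 67.7, 22 N). Release, rise and verify.

Request:
move_arm(
  rows=[
    [0, 0, 0.0005, 0, 0, 0, 0.005],
    [0, 0, -0.001, 0, 0, 0, 0.03],
    [0, 0, -0.001, 0, 0, 0, 0.03],
    [0, 0, -0.005, 0, 0, 0, 0.03],
    [0, 0, -0.03, 0, 0, 0, 0.05],
  ],
)

```text
t: 35.78
tcp_pos: [0.4715, 0.2438, 0.0956]
orientation: [-0.0, 1.0, -0.001, -0.001]
force: [0.4, 0.7, -0.1]
width: 0.416
grasp_force: 0.0
```

Request:
move_arm(
  rows=[
    [0, 0, -0.045, 0, 0, 0, 0.08],
    [0, 0, -0.045, 0, 0, 0, 0.087],
    [0, 0, -0.045, 0, 0, 0, 0.087],
    [0, 0, -0.045, 0, 0, 0, 0.087],
    [0, 0, -0.045, 0, 0, 0, 0.087],
  ],
)

```text
t: 36.4
tcp_pos: [0.4721, 0.2441, 0.1406]
orientation: [-0.0, 1.0, -0.001, -0.001]
force: [-0.7, -0.7, -0.0]
width: 0.972
grasp_force: 0.0
```

```bash
python3 - <<'E'
from h import *
go([473,244.6,25],90)
top('w16',63,89)
E
```

```text
t 36.4 tcp [472.1 244.1 140.6] yaw 90.0 tilt 0.11 w 85.3 F [-0.7 -0.7 -0. ] grip 0.0 q7 1.02
  shift mm [ -1.1   0.6 115.6] turn z 0.0
plate
   {'px': [323.0, 249.0], 'c': [473.0, 244.4], 'size': [58.1, 59.0], 'yaw': 27.2, 'circ': [472.8, 244.9], 'rad': 29.9, 'fill': 0.78}
knob
   {'px': [323.0, 265.0], 'c': [472.7, 244.6], 'size': [15.6, 15.8], 'yaw': -89.9, 'circ': [473.0, 244.6], 'rad': 10.6, 'fill': 0.94}
plate z 61.4015307389536
```

Request:
move_arm(
  rows=[
    [-0.0003, 0.0003, 0.02, 0, 0, 0, 0.087],
    [-0.0003, 0.0003, 0.06, 0, 0, 0, 0.087],
    [-0.0003, 0.0003, 0.1, 0, 0, 0, 0.087],
    [-0.0003, 0.0003, 0.115, 0, 0, 0, 0.087],
    [-0.0003, 0.0003, 0.115, 0, 0, 0, 0.087],
  ],
  newtons=40,
)

```text
t: 37.08
tcp_pos: [0.4725, 0.2444, 0.0259]
orientation: [-0.0, 1.0, -0.001, -0.001]
force: [0.8, -0.1, 0.1]
width: 0.994
grasp_force: 0.0
```

Request:
move_arm(
  rows=[
    [0, 0, 0, 0, 0, 0, 0.05],
    [0, 0, 0, 0, 0, 0, 0.05],
    [0, 0, 0, 0, 0, 0, 0.05],
    [0, 0, 0, 0, 0, 0, 0.05],
    [0, 0, 0, 0, 0, 0, 0.05],
  ],
)

```text
t: 37.7
tcp_pos: [0.4734, 0.2449, 0.0274]
orientation: [-0.0, 1.0, 0.0, 0.0]
force: [-0.7, -1.5, 6.7]
width: 0.679
grasp_force: 40.0
```

```bash
python3 - <<'E'
from h import *
go([556.7,-210,165],66.9)
E
```

```text
t 37.7 tcp [473.4 244.9  27.4] yaw 90.0 tilt 0.06 w 59.7 F [-0.7 -1.5  6.7] grip 40.0 q7 1.04
  shift mm [ -83.3 -454.8 -137.7] turn z 0.403
```

Request:
move_arm(
  rows=[
    [0, 0, -0.03, 0, 0, 0, 0.05],
    [0, 0, -0.08, 0, 0, 0, 0.05],
    [0, 0, -0.13, 0, 0, 0, 0.05],
    [-0.007, -0.035, -0.14, 0, 0, 0, 0.05],
    [-0.016, -0.09, -0.14, 0, 0, 0, 0.05],
  ],
)

```text
t: 38.33
tcp_pos: [0.4893, 0.1558, 0.1678]
orientation: [-0.002, 1.0, 0.001, 0.001]
force: [-0.0, -0.4, -4.1]
width: 0.682
grasp_force: 40.0
```

Request:
move_arm(
  rows=[
    [-0.01, -0.055, 0, 0, 0, 0, 0.05],
    [-0.02, -0.11, 0, 0, 0, 0, 0.05],
    [-0.03, -0.165, 0, 0, 0, 0, 0.05],
    [-0.04, -0.22, 0, 0, 0, 0, 0.05],
    [-0.05, -0.275, 0, 0, 0, 0, 0.05],
  ],
)

```text
t: 38.95
tcp_pos: [0.5385, -0.1217, 0.1662]
orientation: [-0.0, 1.0, 0.0, -0.0]
force: [0.9, -0.4, -2.4]
width: 0.68
grasp_force: 40.0
```

Request:
move_arm(
  rows=[
    [-0.009, -0.045, 0, 0, 0, 0.15, 0.05],
    [-0.017, -0.09, 0, 0, 0, 0.3, 0.05],
    [-0.017, -0.09, 0, 0, 0, 0.403, 0.05],
    [-0.017, -0.09, 0, 0, 0, 0.403, 0.05],
    [-0.017, -0.09, 0, 0, 0, 0.403, 0.05],
  ],
)

```text
t: 39.58
tcp_pos: [0.5557, -0.2091, 0.1662]
orientation: [0.198, 0.98, 0.0, -0.0]
force: [-0.6, -0.2, -3.4]
width: 0.682
grasp_force: 40.0
```

```bash
python3 - <<'E'
from h import *
go([556.7,-210,39.5],66.9)
E
```

```text
t 39.58 tcp [ 555.7 -209.1  166.2] yaw 67.1 tilt 0.06 w 59.9 F [-0.6 -0.2 -3.4] grip 40.0 q7 1.6
  shift mm [ -1.3  -0.5 126.7] turn z 0.004
```

Request:
move_arm(
  rows=[
    [-0.001, -0.0005, 0.03, 0, 0, 0.003, 0.05],
    [-0.001, -0.0005, 0.075, 0, 0, 0.003, 0.05],
    [-0.001, -0.0005, 0.1, 0, 0, 0.003, 0.05],
    [-0.001, -0.0005, 0.1, 0, 0, 0.003, 0.05],
    [-0.001, -0.0005, 0.1, 0, 0, 0.003, 0.05],
  ],
)

```text
t: 40.2
tcp_pos: [0.5576, -0.2111, 0.0676]
orientation: [0.201, 0.98, 0.0, 0.001]
force: [0.2, 0.0, -2.8]
width: 0.683
grasp_force: 40.0
```

Request:
move_arm(
  rows=[
    [0, 0, 0, 0, 0, 0, 0.05],
    [0, 0, 0, 0, 0, 0, 0.05],
  ],
)

```text
t: 40.45
tcp_pos: [0.5574, -0.2112, 0.0676]
orientation: [0.201, 0.98, 0.0, 0.001]
force: [-0.8, 0.3, -4.2]
width: 0.684
grasp_force: 40.0
```

```bash
python3 - <<'E'
from h import *
go([556.7,-210,39.4],66.9)
E
```

```text
t 40.45 tcp [ 557.4 -211.2   67.6] yaw 66.8 tilt 0.11 w 60.1 F [-0.8  0.3 -4.2] grip 40.0 q7 1.65
  shift mm [ 1.2  0.8 28.2] turn z -0.002
```

Request:
move_arm(
  rows=[
    [0.0005, 0.0008, 0.01, 0, 0, 0, 0.05],
    [0.0005, 0.0008, 0.02, 0, 0, 0, 0.05],
    [0.0005, 0.0008, 0.026, 0, 0, 0, 0.05],
    [0.0005, 0.0008, 0.0282, 0, 0, 0, 0.05],
    [0.0005, 0.0008, 0.0282, 0, 0, 0, 0.05],
  ],
)

```text
t: 41.08
tcp_pos: [0.556, -0.2099, 0.0394]
orientation: [0.202, 0.979, 0.001, -0.001]
force: [-6.6, 3.2, 14.2]
width: 0.681
grasp_force: 40.0
```

```bash
python3 - <<'E'
from h import *
go([556.7,-210,39.4],66.9)
E
```

```text
t 41.08 tcp [ 556.  -209.9   39.4] yaw 66.7 tilt 0.1 w 59.8 F [-6.6  3.2 14.2] grip 40.0 q7 1.67
  shift mm [-0.6  0.2 -0. ] turn z -0.003
```

Request:
move_arm(
  rows=[
    [-0.0004, 0, -0.0005, 0, 0, 0, 0.05],
    [-0.0004, 0, -0.0005, 0, 0, 0, 0.08],
    [-0.0004, 0, -0.0005, 0, 0, 0, 0.08],
    [-0.0004, 0, -0.0005, 0, 0, 0, 0.08],
    [-0.0004, 0, -0.03, 0, 0, 0, 0.08],
  ],
)

```text
t: 41.7
tcp_pos: [0.5554, -0.2098, 0.0667]
orientation: [0.201, 0.979, 0.0, -0.002]
force: [0.4, -0.1, 0.2]
width: 0.912
grasp_force: 0.0
```

Request:
move_arm(
  rows=[
    [0, 0, -0.05, 0, 0, 0, 0.08],
    [0, 0, -0.11, 0, 0, 0, 0.08],
    [0, 0, -0.17, 0, 0, 0, 0.05],
    [0, 0, -0.18, 0, 0, 0, 0.05],
    [0, 0, -0.18, 0, 0, 0, 0.05],
  ],
)

```text
t: 42.32
tcp_pos: [0.5571, -0.2103, 0.2484]
orientation: [0.201, 0.979, 0.0, 0.0]
force: [-0.4, 0.9, -0.7]
width: 0.61
grasp_force: 0.0
```

```bash
python3 - <<'E'
from h import *
go([541,437,200],66.9)
top('w17',75,101)
E
```

```text
t 42.33 tcp [ 557.1 -210.3  248.4] yaw 66.8 tilt 0.05 w 53.6 F [-0.4  0.9 -0.7] grip 0.0 q7 1.56
  shift mm [270.2 588.4  48.4] turn z -0.003
plate
   {'px': [193.0, 314.0], 'c': [600.7, -345.1], 'size': [41.3, 41.5], 'yaw': -23.2, 'circ': [598.7, -343.6], 'rad': 27.2, 'fill': 0.47}
   {'px': [323.0, 326.0], 'c': [648.1, -248.9], 'size': [45.0, 65.7], 'yaw': -23.2, 'circ': [648.6, -248.6], 'rad': 39.2, 'fill': 0.98}
   {'px': [265.0, 272.0], 'c': [582.2, -273.6], 'size': [23.8, 26.3], 'yaw': 31.9, 'circ': [583.7, -275.5], 'rad': 14.5, 'fill': 0.45}
   {'px': [322.0, 211.0], 'c': [554.5, -209.4], 'size': [58.0, 58.1], 'yaw': -23.2, 'circ': [554.5, -209.4], 'rad': 29.5, 'fill': 0.78}
   {'px': [576.0, 125.0], 'c': [568.9, -5.1], 'size': [19.9, 26.3], 'yaw': 66.8, 'circ': [569.4, -5.5], 'rad': 13.3, 'fill': 0.78}
knob
   {'px': [323.0, 342.0], 'c': [648.0, -248.6], 'size': [14.6, 16.1], 'yaw': -23.2, 'circ': [648.2, -248.3], 'rad': 10.6, 'fill': 0.97}
   {'px': [260.0, 284.0], 'c': [583.2, -273.1], 'size': [11.4, 16.7], 'yaw': -3.5, 'circ': [583.1, -275.4], 'rad': 8.4, 'fill': 0.53}
   {'px': [322.0, 219.0], 'c': [554.4, -209.0], 'size': [15.2, 15.6], 'yaw': 66.8, 'circ': [554.5, -209.0], 'rad': 10.4, 'fill': 0.95}
plate z 73.47734586783561
```

View pics/w17.png

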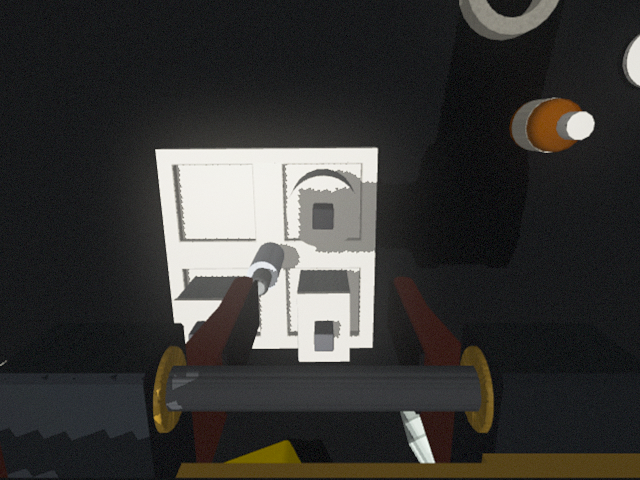

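Request:
move_arm(
  rows=[
    [0.024, 0.053, 0, 0, 0, 0, 0.06],
    [0.048, 0.106, 0, 0, 0, 0, 0.06],
    [0.072, 0.159, 0, 0, 0, 0, 0.06],
    [0.096, 0.212, 0, 0, 0, 0, 0.06],
    [0.12, 0.265, 0, 0, 0, 0, 0.06],
  ],
)

```text
t: 43.0
tcp_pos: [0.5498, 0.0822, 0.2459]
orientation: [0.201, 0.979, -0.001, -0.002]
force: [1.1, -0.5, -0.4]
width: 0.682
grasp_force: 0.0
```

Request:
move_arm(
  rows=[
    [0.024, 0.053, 0, 0, 0, 0, 0.06],
    [0.048, 0.106, 0, 0, 0, 0, 0.06],
    [0.072, 0.159, 0, 0, 0, 0, 0.06],
    [0.096, 0.212, 0, 0, 0, 0, 0.06],
    [0.12, 0.265, 0, 0, 0, 0, 0.06],
  ],
)

```text
t: 43.62
tcp_pos: [0.5444, 0.3726, 0.2454]
orientation: [0.201, 0.979, -0.002, -0.001]
force: [0.2, 0.5, -0.7]
width: 0.684
grasp_force: 0.0
```

Request:
move_arm(
  rows=[
    [0.02, 0.04, 0, 0, 0, 0, 0.06],
    [0.03, 0.058, 0, 0, 0, 0, 0.06],
    [0.03, 0.058, 0, 0, 0, 0, 0.06],
    [0.03, 0.058, 0, 0, 0, 0, 0.06],
    [0.03, 0.058, 0, 0, 0, 0, 0.06],
  ],
)

```text
t: 44.25
tcp_pos: [0.542, 0.4341, 0.2486]
orientation: [0.203, 0.979, -0.0, 0.0]
force: [-1.2, -0.1, 0.2]
width: 0.681
grasp_force: 0.0
```

```bash
python3 - <<'E'
from h import *
go([541,437,33],66.9)
p,z,hsv,c,W=look('w18')
g=hsv[...,2]>60
print('flange');[print(b) for b in blobs((z>2.5)&(z<12)&g,.006,c,800)]
print('top');[print(b) for b in blobs(abs(z-66)<4,.066,c,100)]
E
```

```text
t 44.25 tcp [542.  434.1 248.6] yaw 66.6 tilt 0.04 w 59.8 F [-1.2 -0.1  0.2] grip 0.0 q7 0.47
  shift mm [  2.3   2.3 215.6] turn z -0.006
flange
{'px': [327.0, 197.0], 'c': [541.6, 438.9], 'size': [98.0, 98.2], 'yaw': -21.4, 'circ': [541.6, 439.2], 'rad': 49.4, 'fill': 0.78}
top
{'px': [328.0, 210.0], 'c': [541.6, 439.3], 'size': [28.1, 28.5], 'yaw': -23.4, 'circ': [541.4, 439.2], 'rad': 14.8, 'fill': 0.79}
```

View pics/w18.png

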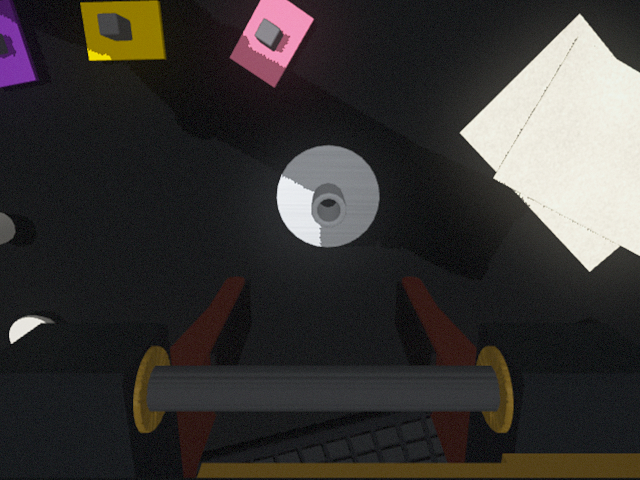

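Request:
move_arm(
  rows=[
    [0.0025, 0.0045, 0.05, 0, 0, 0, 0.06],
    [0.0025, 0.0045, 0.11, 0, 0, 0, 0.06],
    [0.0025, 0.0045, 0.165, 0, 0, 0, 0.06],
    [0.0025, 0.0045, 0.2, 0, 0, 0, 0.06],
    [0.0025, 0.0045, 0.212, 0, 0, 0, 0.06],
  ],
  newtons=40,
)

```text
t: 44.92
tcp_pos: [0.5397, 0.4398, 0.0342]
orientation: [0.202, 0.979, -0.002, -0.001]
force: [0.6, -0.2, 0.3]
width: 0.684
grasp_force: 0.0
```

Request:
move_arm(
  rows=[
    [0, 0, 0, 0, 0, 0, 0.06],
    [0, 0, 0, 0, 0, 0, 0.02],
    [0, 0, 0, 0, 0, 0, 0.02],
    [0, 0, 0, 0, 0, 0, 0.02],
    [0, 0, 0, 0, 0, 0, 0.02],
  ],
)

```text
t: 45.55
tcp_pos: [0.5407, 0.4416, 0.037]
orientation: [0.202, 0.979, 0.0, 0.0]
force: [-1.4, -0.4, 5.1]
width: 0.324
grasp_force: 40.0
```

```bash
python3 - <<'E'
from h import *
go([583.5,-276.3,240],66.9)
E
```

```text
t 45.55 tcp [540.7 441.6  37. ] yaw 66.7 tilt 0.02 w 28.5 F [-1.4 -0.4  5.1] grip 40.0 q7 0.49
  shift mm [-322.9 -642.6 -203.1] turn z -0.003
```

Request:
move_arm(
  rows=[
    [0, 0, -0.03, 0, 0, 0, 0.02],
    [0, 0, -0.085, 0, 0, 0, 0.02],
    [0, 0, -0.145, 0, 0, 0, 0.02],
    [-0.015, -0.03, -0.19, 0, 0, 0, 0.02],
    [-0.04, -0.08, -0.203, 0, 0, 0, 0.02],
  ],
)

```text
t: 46.18
tcp_pos: [0.5463, 0.3545, 0.2428]
orientation: [0.2, 0.98, 0.003, 0.002]
force: [1.2, -0.7, -1.8]
width: 0.321
grasp_force: 40.0
```

```bash
python3 - <<'E'
from h import *
go([583.2,-276.0,240],66.9)
p,z,hsv,c,W=look('w19')
s,Rm,y=state();cv2.imwrite('pics/w19c.png',p[150:480,120:520])
zf=s['tcp_pos'][2]*1000-31
m=(abs(z-zf)<5)&(hsv[...,1]<60)
for k in cv2.findContours(m.astype(np.uint8),cv2.RETR_EXTERNAL,cv2.CHAIN_APPROX_NONE)[0]:
    if cv2.contourArea(k)<300: continue
    w=(ray(k,zf/1000,c)-s['tcp_pos'])@Rm*1000;w=w[:,:2]
    rr=np.hypot(*w.T);q=w[(rr>42)&(w[:,0]>5)]
    if len(q)<20: continue
    A=np.c_[2*q,np.ones(len(q))];o=np.linalg.lstsq(A,(q**2).sum(1),rcond=None)[0]
    print('flange in tool frame',o[:2],'R',np.sqrt(o[2]+o[0]**2+o[1]**2),len(q),np.nanmedian(z[m]),zf)
E
```

```text
t 46.17 tcp [546.3 354.5 242.8] yaw 67.0 tilt 0.36 w 28.2 F [ 1.2 -0.7 -1.8] grip 40.0 q7 0.57
  shift mm [-280.6 -565.8    0. ] turn z 0.001
flange in tool frame [ 6.84686831 10.0232154 ] R 48.45217699794221 265 210.09700044672772 212.41891913425385
```

View pics/w19c.png

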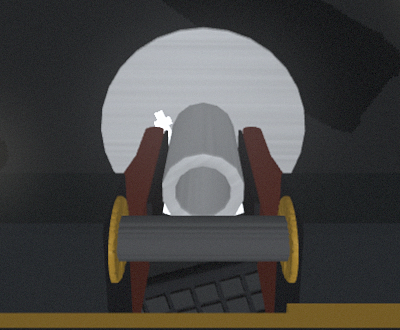

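Request:
move_arm(
  rows=[
    [-0.026, -0.052, 0, 0, 0, 0, 0.02],
    [-0.052, -0.104, 0, 0, 0, 0, 0.02],
    [-0.078, -0.156, 0, 0, 0, 0, 0.02],
    [-0.104, -0.208, 0, 0, 0, 0, 0.02],
    [-0.13, -0.26, 0, 0, 0, 0, 0.02],
  ],
)

```text
t: 46.85
tcp_pos: [0.5621, 0.0603, 0.2391]
orientation: [0.202, 0.979, -0.0, -0.0]
force: [-0.5, -0.0, -1.7]
width: 0.327
grasp_force: 40.0
```

Request:
move_arm(
  rows=[
    [-0.026, -0.052, 0, 0, 0, 0, 0.02],
    [-0.052, -0.104, 0, 0, 0, 0, 0.02],
    [-0.078, -0.156, 0, 0, 0, 0, 0.02],
    [-0.104, -0.208, 0, 0, 0, 0, 0.02],
    [-0.125, -0.25, 0, 0, 0, 0, 0.02],
  ],
)

```text
t: 47.48
tcp_pos: [0.578, -0.2194, 0.2391]
orientation: [0.202, 0.979, -0.0, -0.0]
force: [0.3, 0.3, -1.2]
width: 0.328
grasp_force: 40.0
```

Request:
move_arm(
  rows=[
    [-0.04, 0, 0, 0, 0, 0, 0.02],
    [-0.09, 0, 0, 0, 0, 0, 0.02],
    [-0.09, 0, 0, 0, 0, 0, 0.02],
    [-0.09, 0, 0, 0, 0, 0, 0.02],
    [-0.09, 0, 0, 0, 0, 0, 0.02],
  ],
)

```text
t: 48.1
tcp_pos: [0.6604, -0.252, 0.2395]
orientation: [0.202, 0.979, 0.0, -0.0]
force: [0.6, 0.5, -1.4]
width: 0.324
grasp_force: 40.0
```

Request:
move_arm(
  rows=[
    [0, 0, 0, 0, 0, 0, 0.02],
    [0, 0, 0, 0, 0, 0, 0.02],
    [0, 0, 0, 0, 0, 0, 0.02],
  ],
)

```text
t: 48.48
tcp_pos: [0.6612, -0.2523, 0.2396]
orientation: [0.201, 0.979, 0.0, 0.0]
force: [0.0, -0.7, -1.0]
width: 0.321
grasp_force: 40.0
```

```bash
cat >> h.py <<'E'
def arc(z,hsv,c,s,Rm,zc,rmin,R0):
    m=(abs(z-zc)<5)&(hsv[...,1]<60)
    for k in cv2.findContours(m.astype(np.uint8),cv2.RETR_EXTERNAL,cv2.CHAIN_APPROX_NONE)[0]:
        if cv2.contourArea(k)<300: continue
        w=((ray(k,zc/1000,c)-s['tcp_pos'])@Rm*1000)[:,:2]
        q=w[(np.hypot(*w.T)>rmin)&(w[:,0]>5)]
        if len(q)<20: continue
        o=np.linalg.lstsq(np.c_[2*q,np.ones(len(q))],(q**2).sum(1),rcond=None)[0]
        print('arc in tool frame',o[:2],'R',np.sqrt(o[2]+o[0]**2+o[1]**2),len(q))
E
python3 - <<'E'
from h import *
go([583.2,-276.0,240],66.9)
s,Rm,y=state();p,z,hsv,c,W=look('w20')
arc(z,hsv,c,s,Rm,s['tcp_pos'][2]*1000-31,42,50)
g=hsv[...,2]>60
for n,h,a in(('plate',75,300),('knob',101,60),('shafttop',107,40),('shoulder',81,40)):
    print(n);[print('  ',x) for x in blobs((abs(z-h)<5)&g,h/1000,c,a)]
go([583.2,-276.0,240],66.9)
E
```

```text
t 48.48 tcp [ 661.2 -252.3  239.6] yaw 66.8 tilt 0.02 w 28.2 F [ 0.  -0.7 -1. ] grip 40.0 q7 1.61
  shift mm [ 62.3 -52.5  -0.5] turn z -0.003
arc in tool frame [-0.61172919  0.18058472] R 48.518621845795415 268
plate
   {'px': [190.0, 202.0], 'c': [610.2, -342.2], 'size': [53.7, 54.3], 'yaw': 67.2, 'circ': [609.7, -342.4], 'rad': 37.0, 'fill': 0.95}
   {'px': [320.0, 170.0], 'c': [626.8, -239.7], 'size': [15.9, 44.5], 'yaw': 67.7, 'circ': [627.1, -239.8], 'rad': 23.5, 'fill': 0.81}
   {'px': [252.0, 137.0], 'c': [583.6, -275.6], 'size': [25.5, 26.0], 'yaw': -4.4, 'circ': [583.5, -276.3], 'rad': 13.6, 'fill': 0.31}
   {'px': [319.0, 61.0], 'c': [555.1, -209.7], 'size': [57.8, 58.0], 'yaw': 66.8, 'circ': [555.3, -209.6], 'rad': 29.4, 'fill': 0.79}
knob
   {'px': [283.0, 439.0], 'c': [818.3, -355.2], 'size': [7.8, 51.5], 'yaw': 4.2, 'circ': [818.2, -354.0], 'rad': 25.7, 'fill': 0.47}
   {'px': [582.0, 356.0], 'c': [840.1, -105.3], 'size': [13.3, 13.8], 'yaw': 66.8, 'circ': [839.6, -105.2], 'rad': 7.7, 'fill': 0.7}
   {'px': [618.0, 339.0], 'c': [837.3, -75.1], 'size': [13.9, 15.5], 'ya
[... 1261 characters left out ...]
': 9.0, 'fill': 0.41}
   {'px': [636.0, 313.0], 'c': [834.8, -47.4], 'size': [5.6, 16.7], 'yaw': -12.2, 'circ': [835.2, -45.4], 'rad': 8.4, 'fill': 0.57}
   {'px': [591.0, 297.0], 'c': [805.8, -78.1], 'size': [11.6, 15.6], 'yaw': -55.6, 'circ': [807.9, -76.6], 'rad': 8.4, 'fill': 0.39}
   {'px': [191.0, 200.0], 'c': [608.0, -337.7], 'size': [12.7, 20.9], 'yaw': 20.4, 'circ': [609.5, -341.7], 'rad': 10.6, 'fill': 0.18}
   {'px': [251.0, 137.0], 'c': [583.8, -275.7], 'size': [25.6, 25.7], 'yaw': -69.8, 'circ': [583.7, -275.8], 'rad': 13.1, 'fill': 0.77}
t 48.52 tcp [ 661.2 -252.3  239.5] yaw 66.8 tilt 0.01 w 28.3 F [ 0.4  0.9 -1.3] grip 40.0 q7 1.61
  shift mm [ 62.3 -52.5  -0.6] turn z -0.003
```

Request:
move_arm(
  rows=[
    [0.03, -0.025, 0, 0, 0, 0, 0.02],
    [0.064, -0.0523, 0, 0, 0, 0, 0.02],
    [0.064, -0.0523, 0.04, 0, 0, 0, 0.02],
    [0.064, -0.0523, 0.08, 0, 0, 0, 0.02],
    [0.064, -0.0523, 0.08, 0, 0, 0, 0.02],
  ],
)

```text
t: 49.15
tcp_pos: [0.5798, -0.2741, 0.1566]
orientation: [0.201, 0.979, 0.0, -0.003]
force: [0.1, -0.3, -0.9]
width: 0.324
grasp_force: 40.0
```

Request:
move_arm(
  rows=[
    [0, 0, 0, 0, 0, 0, 0.02],
    [0, 0, 0, 0, 0, 0, 0.02],
    [0, 0, 0, 0, 0, 0, 0.02],
    [0, 0, 0, 0, 0, 0, 0.02],
  ],
)

```text
t: 49.65
tcp_pos: [0.5822, -0.2753, 0.16]
orientation: [0.201, 0.979, -0.0, 0.001]
force: [0.3, -0.4, -1.4]
width: 0.323
grasp_force: 40.0
```

```bash
python3 - <<'E'
from h import *
go([581.6,-275.2,118],66.9)
c=r.camera_params('scene');p,d=r.capture('scene');M=np.linalg.inv(np.array(c['cam_to_world']))
q=M[:3,:3]@np.array([.583,-.276,.11])+M[:3,3];u,v=int(c['fx']*q[0]/q[2]+c['cx']),int(c['fy']*q[1]/q[2]+c['cy'])
print(u,v);cv2.imwrite('pics/s1.png',cv2.resize(p[v-70:v+60,u-80:u+80],None,fx=4,fy=4,interpolation=cv2.INTER_CUBIC))
E
```

```text
t 49.65 tcp [ 582.2 -275.3  160. ] yaw 66.8 tilt 0.06 w 28.4 F [ 0.3 -0.4 -1.4] grip 40.0 q7 1.7
  shift mm [ 0.6 -0.1 42. ] turn z -0.003
168 212
```

View pics/s1.png

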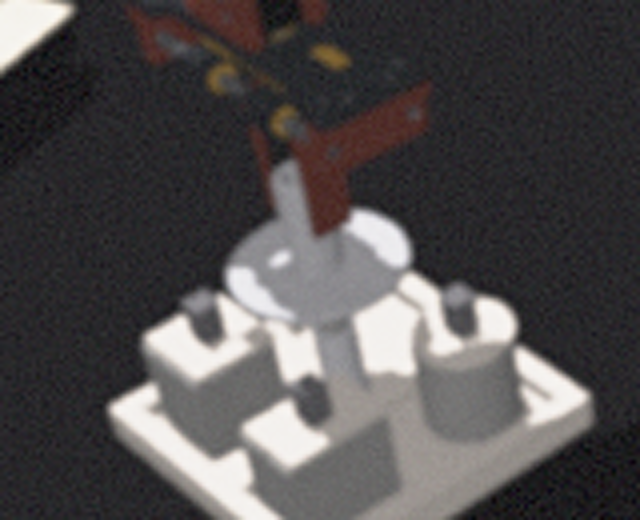

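Request:
move_arm(
  rows=[
    [0.0003, 0, 0.006, 0, 0, 0, 0.02],
    [0.0003, 0, 0.012, 0, 0, 0, 0.02],
    [0.0003, 0, 0.016, 0, 0, 0, 0.02],
    [0.0003, 0, 0.019, 0, 0, 0, 0.02],
    [0.0003, 0, 0.022, 0, 0, 0, 0.02],
  ],
)

```text
t: 50.32
tcp_pos: [0.5816, -0.2751, 0.1371]
orientation: [0.202, 0.979, 0.0, -0.0]
force: [-0.4, -0.8, -2.7]
width: 0.323
grasp_force: 40.0
```

Request:
move_arm(
  rows=[
    [0, 0, 0.001, 0, 0, 0, 0.02],
    [0, 0, 0.002, 0, 0, 0, 0.02],
  ],
)

```text
t: 50.58
tcp_pos: [0.5816, -0.2751, 0.1354]
orientation: [0.202, 0.979, 0.0, 0.0]
force: [0.5, -0.6, -1.3]
width: 0.325
grasp_force: 40.0
```

Request:
move_arm(
  rows=[
    [0, 0, 0.004, 0, 0, 0, 0.02],
    [0, 0, 0.008, 0, 0, 0, 0.02],
    [0, 0, 0.012, 0, 0, 0, 0.02],
    [0, 0, 0.014, 0, 0, 0, 0.02],
    [0, 0, 0.015, 0, 0, 0, 0.02],
  ],
)

```text
t: 51.2
tcp_pos: [0.5815, -0.2751, 0.1202]
orientation: [0.201, 0.979, 0.0, -0.0]
force: [-0.5, 1.0, -1.5]
width: 0.322
grasp_force: 40.0
```

Request:
move_arm(
  rows=[
    [0, 0, 0.001, 0, 0, 0, 0.02],
    [0, 0, 0.002, 0, 0, 0, 0.02],
    [0, 0, 0.003, 0, 0, 0, 0.02],
    [0, 0, 0.003, 0, 0, 0, 0.02],
  ],
)

```text
t: 51.7
tcp_pos: [0.5817, -0.2752, 0.118]
orientation: [0.202, 0.979, 0.0, 0.0]
force: [-2.2, 1.7, 5.5]
width: 0.323
grasp_force: 40.0
```

Request:
move_arm(
  rows=[
    [0, 0, 0, 0, 0, 0, 0.06],
    [0, 0, 0, 0, 0, 0, 0.06],
    [0, 0, 0, 0, 0, 0, 0.06],
    [0, 0, -0.02, 0, 0, 0, 0.06],
    [0, 0, -0.07, 0, 0, 0, 0.06],
  ],
)

```text
t: 52.32
tcp_pos: [0.5803, -0.2744, 0.187]
orientation: [0.201, 0.979, 0.0, -0.002]
force: [0.3, 0.7, 0.8]
width: 0.684
grasp_force: 0.0
```

Request:
move_arm(
  rows=[
    [0, 0, -0.06, 0, 0, 0, 0.06],
    [0, 0, -0.12, 0, 0, 0, 0.06],
    [-0.05, 0, -0.13, 0, 0, 0, 0.06],
    [-0.05, 0, -0.13, 0, 0, 0, 0.06],
    [-0.05, 0, -0.13, 0, 0, 0, 0.06],
  ],
)

```text
t: 52.95
tcp_pos: [0.6267, -0.2949, 0.3173]
orientation: [0.202, 0.979, -0.0, -0.001]
force: [0.0, 0.7, -0.2]
width: 0.686
grasp_force: 0.0
```

```bash
python3 - <<'E'
from h import *
go([583.2,-276.0,240],66.9)
p,z,hsv,c,W=look('w21')
g=hsv[...,2]>60
for n,h,a in(('flange',87,300),('sleeve top',147,60),('plates',75,150),('knobs',101,80)):
    m=(abs(z-h)<4)&g;print(n,np.nanmedian(z[m]));[print('  ',x) for x in blobs(m,h/1000,c,a) if x['px'][1]<330]
E
```

```text
t 52.95 tcp [ 626.7 -294.9  317.3] yaw 66.7 tilt 0.06 w 60.2 F [ 0.   0.7 -0.2] grip 0.0 q7 1.67
  shift mm [47.3  0.2 77.3] turn z -0.003
flange 85.47672227879185
   {'px': [323.0, 150.0], 'c': [583.6, -275.9], 'size': [97.8, 98.1], 'yaw': 66.8, 'circ': [583.5, -275.9], 'rad': 49.4, 'fill': 0.78}
sleeve top 146.01853675826706
   {'px': [323.0, 157.0], 'c': [583.9, -276.0], 'size': [27.8, 28.8], 'yaw': -23.2, 'circ': [583.6, -275.9], 'rad': 14.7, 'fill': 0.79}
plates 73.53945639497883
   {'px': [267.0, 206.0], 'c': [609.7, -343.1], 'size': [52.8, 52.9], 'yaw': 67.1, 'circ': [609.4, -343.6], 'rad': 36.8, 'fill': 0.88}
   {'px': [378.0, 206.0], 'c': [649.2, -249.3], 'size': [44.8, 64.5], 'yaw': -23.0, 'circ': [649.7, -249.1], 'rad': 38.8, 'fill': 0.87}
   {'px': [379.0, 90.0], 'c': [554.0, -207.6], 'size': [53.0, 58.2], 'yaw': 23.6, 'circ': [555.0, -209.8], 'rad': 29.3, 'fill': 0.8}
   {'px': [607.0, 9.0], 'c': [571.5, -5.5], 'size': [17.9, 24.9], 'yaw': 66.8, 'circ': [570.9, -4.8], 'rad': 12.9, 'fill': 0.76}
knobs 99.47071020892028
   {'px': [267.0, 209.0], 'c': [609.3, -342.6], 'size': [14.7, 15.8], 'yaw': 66.8, 'circ': [609.6, -342.5], 'rad': 10.2, 'fill': 0.96}
   {'px': [378.0, 209.0], 'c': [648.9, -249.3], 'size': [15.4, 15.9], 'yaw': -21.6, 'circ': [649.1, -249.8], 'rad': 10.5, 'fill': 0.91}
   {'px': [323.0, 156.0], 'c': [584.9, -276.5], 'size': [15.8, 16.4], 'yaw': -23.2, 'circ': [584.8, -276.4], 'rad': 8.9, 'fill': 0.71}
   {'px': [381.0, 90.0], 'c': [554.9, -210.0], 'size': [15.1, 16.0], 'yaw': 66.8, 'circ': [554.9, -209.9], 'rad': 10.6, 'fill': 0.95}
```

```bash
python3 -c "
from station import r
print(r.close_job())"
```

```text
the job is handed in; nothing more can be done
None
```

The job is handed in, but no verdict came back: the square, oblong and large round pots are lidded and standing upright in the carrier (pot_small was not on the bench), and the retainer rests on the shaft's shoulder.

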